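# Knock the pressed pellets out of the die block and fill the sample tray

## Robot

A 6-joint arm with a two-finger parallel gripper is mounted at the origin on the work surface. World frame = base frame: x ahead of the robot, y to its left, z up, the work surface at z = 0. Lengths are in m, angles in rad, forces in N, time in s.
With the tool pointing down it reaches from about 0.325 to 0.775 m from the base axis. Payload 5.5 kg.
Tool frame: the origin (TCP) lies on the centre line of the jaws, within the pads' length; the fingertips stand 22 mm ahead of it and the grasp point (between the pads) lies 3 mm ahead of it; z points along the fingers, y is the direction in which the jaws open and shut (so a half turn about z gives the same grasp; the last joint's range is limited). The gripper opens to 88 mm and grips with 3 to 60 N. Pads are 20 mm wide; open, the fingers measure 115 mm over their backs; the gripper's body (75 mm by 178 mm) begins 61 mm behind the grasp point.
Start: joints at [1.144, 0.091, 1.231, -0, 1.82, -0.057], TCP at [0.217, 0.559, 0.245] pointing down, gripper open.
Joint ranges: [-2.87, 2.87], [-0.86, 2.18], [0.17, 2.46], [-1.51, 4.65], [0.06, 2.69], [-2.65, 2.65]. Speed limits (rad/s): [2.57, 2.57, 3.01, 3.14, 3.14, 3.14].

## Interface

Orientations are given as a 3x3 rotation matrix whose columns are the frame's x, y, z axes.
In Python, from plant import r gives the robot as it stands.
- The arm moves only by the tool jog_arm, never from a script. Its argument "targets" is a list of rows, each an object of numbers: "tx", "ty", "tz": the shift along the world's x, y, z in m; "ax", "ay", "az": the turn, a rotation vector about the world's x, y, z in degrees; "jaw": the gripper's target within -1 to 1 (fully open at 1, half-way at 0, shut at -1). A call has 1 to 20 rows; each row shifts and turns the commanded pose from where the row before left it; what a row does not reach is not made up. A row lasts 1/12 s, in which the tool goes at most 41.7 mm and 7.16 degrees, less where a joint would pass 70% of its speed; a pose out of reach is approached as far as the arm can. A call with a gripper value outside its range is refused whole. The fingers move at their own pace and stop on an object; "force" is the grip in N (left out, the last holds). Time passes only in rows, so rows that do not move let the fingers close. It gives the time, the measured TCP pose, the force and the opening at its end, in the units of the state.
- r.sense(): the state, without advancing time (a new reading comes with each control period).
- r.snapshot(name): name is "side" or "top" or "wrist"; returns (picture, depth): 420x560x3 uint8, red, green, blue; 420x560 float32, m along the optical axis (not along the pixel's ray), 0 where there is no reading.
- r.camera_info(name): a dict with "fovy" (degrees; the focal length in pixels is half the picture's height over the tangent of half this angle, whatever the lens; pixels are square), "cx", "cy" (the principal point, pixels), "world_to_cam" (4x4, takes a point from world to camera coordinates). Camera axes: x right, y down, z forward; pixel columns grow to the right and rows downward; lengths in m; the calibration is good to about 2 mm. A picture is of the moment at which its call begins: read the wrist's pose just before it. camera_info takes no time and is no camera call; for the wrist camera it gives the pose at the moment of the call.
- r.job_done(): hands the job in, once; it reports no verdict.
The state is a dict: "time_s": time; "joint_positions": joint angles; "joint_vel": joint speeds; "joint_efforts": joint torques, N m; "tool_pos": TCP position; "eef_rot": TCP orientation; "contact_force": force on the tool from outside, world axes, zero at the start; "ft_torque": the same for the moment, N m; "grip_width": finger opening in m.
Only numpy, scipy, OpenCV 4.12 (cv2) and the standard library are available. Lean on these libraries where they do the work, as an engineer would, in place of code of your own. Each camera call takes 0.05 s, during which the arm holds its last target. There are 200 camera calls.

## Task

With the drift from its pot, drive every pressed pellet down out of the die block while the block sits on its knock-out stand, then lift the empty block off and lay it flat on the rubber mat. Put each of these pellets flat in an empty pocket of the sample tray, one to a pocket, and stand the drift back in its pot. Do not push pellets in the block with the fingers, and leave the pellets already in the tray and the jar and beaker where they are.

Things in the scene. Friction and masses are not known exactly. Their poses are not given: they have to be found in the camera images.
- stand_seat (a point): on the fixed steel knock-out stand: where the centre of the block's underside lies while the block sits on the stand, 32 mm above the bench; its y axis runs along the stand. The stand has a deck of 84 x 204 mm (x, y), 8 mm above the bench, and a rest under each end of the block. Pellets driven out land on the deck below their bore; their tops are then 4 mm below the block. Lips 10 mm high hold the block at its ends: lift it straight up
- block: loose aluminium die block, 44 x 188 x 32 mm (its x, y, z), 0.6 kg, sitting on the stand at the start; origin at the centre of its underside. Four vertical through bores, 27 mm across, lie at x = 0 and y = -64, -30, +30 and +64 mm, two each side of the lifting bar; some are empty
- block_bar (a point): centre of the block's black lifting bar: 12 mm thick along the block's x, 28 mm long along its y, 16 mm high; it is 70 mm above the block's underside (38 mm above its top face) on a 10 mm stem
- pot: loose heavy steel pot that holds the drift, 72 mm across, 60 mm high, 1 kg, with a 24 mm hole down its middle, 52 mm deep, its floor 8 mm above the bench; origin at the centre of its underside
- drift_grip (a point): middle of the drift's black round handle, 26 mm across and 44 mm long (22 mm above and below this point, a 36 mm collar just below it). The drift is an upright steel rod, 18 mm across, tip down, 0.28 kg; its z axis points from tip to handle and the flat tip lies 133 mm below this point, 105 mm below the collar. At the start it stands in the pot
- tray: sample tray, grey plastic, fixed, 112 x 198 x 12 mm (its x, y, z), with eight round pockets in two rows of four, each 32 mm across and 6 mm deep (floors 6 mm above the bench), centred at x = -28 or +28 and y = -72, -24, +24 or +72 mm; origin at the centre of its underside
- pellet0_mid (a point): centre of the pressed pellet in the bore at y = -64 mm at the start, if there is one: a round red-brown disc, 26 mm across and 20 mm high, 25 g, z along its axis. It sits tight, 3 to 8 mm below the block's top face; it takes some 8 to 15 N on it to slide it down and it comes out below; it can be driven from above only with the drift
- pellet1_mid (a point): centre of the pressed pellet in the bore at y = -30 mm at the start, if there is one: a round red-brown disc, 26 mm across and 20 mm high, 25 g, z along its axis. It sits tight, 3 to 8 mm below the block's top face; it takes some 8 to 15 N on it to slide it down and it comes out below; it can be driven from above only with the drift
- pellet2_mid (a point): centre of the pressed pellet in the bore at y = +30 mm at the start, if there is one: a round red-brown disc, 26 mm across and 20 mm high, 25 g, z along its axis. It sits tight, 3 to 8 mm below the block's top face; it takes some 8 to 15 N on it to slide it down and it comes out below; it can be driven from above only with the drift
- pellet3_mid (a point): centre of the pressed pellet in the bore at y = +64 mm at the start, if there is one: a round red-brown disc, 26 mm across and 20 mm high, 25 g, z along its axis. It sits tight, 3 to 8 mm below the block's top face; it takes some 8 to 15 N on it to slide it down and it comes out below; it can be driven from above only with the drift
- done0_mid (a point): centre of the finished pellet in the tray pocket at (-28, -72) mm at the start, if there is one (same shape and size as the others); stays where it is
- done1_mid (a point): centre of the finished pellet in the tray pocket at (-28, -24) mm at the start, if there is one (same shape and size as the others); stays where it is
- done2_mid (a point): centre of the finished pellet in the tray pocket at (-28, +24) mm at the start, if there is one (same shape and size as the others); stays where it is
- done3_mid (a point): centre of the finished pellet in the tray pocket at (-28, +72) mm at the start, if there is one (same shape and size as the others); stays where it is
- done4_mid (a point): centre of the finished pellet in the tray pocket at (+28, -72) mm at the start, if there is one (same shape and size as the others); stays where it is
- done5_mid (a point): centre of the finished pellet in the tray pocket at (+28, -24) mm at the start, if there is one (same shape and size as the others); stays where it is
- done6_mid (a point): centre of the finished pellet in the tray pocket at (+28, +24) mm at the start, if there is one (same shape and size as the others); stays where it is
- done7_mid (a point): centre of the finished pellet in the tray pocket at (+28, +72) mm at the start, if there is one (same shape and size as the others); stays where it is
- mat: flat black rubber mat, fixed, 180 x 240 mm (its x, y) and 4 mm thick, for the empty block; origin at the centre of its underside
- jar: loose brown glass jar with a black lid, 60 mm across, 70 mm high; origin at the centre of its underside; leave alone
- beaker: loose small glass beaker, 48 mm across, 50 mm high; origin at the centre of its underside; leave alone

How it is judged:
On the way, in this order (a step that is already met when the one before it is completed fails the run):
1. every pellet has been driven out below the block, onto the stand's deck, with the block seated on the stand (height (world z) of each of pellet0_mid, pellet1_mid, pellet2_mid, pellet3_mid below 0.022 m and horizontal distance between each of pellet0_mid, pellet1_mid, pellet2_mid, pellet3_mid and stand_seat below 0.1 m and distance between block and stand_seat below 0.008 m and angle between block's own z axis and vertical below 0.06 rad), for 0.2 s.
2. the empty block has been laid flat on the rubber mat (x of block in the frame of mat between -0.06 and 0.06 m and y of block in the frame of mat between -0.09 and 0.09 m and height (world z) of block below 0.008 m and angle between block's own z axis and vertical below 0.06 rad), for 0.2 s.
At the end, for the whole second after the job is handed in: each pellet from the block flat in its own tray pocket (within 6 mm of its middle in x and y, down within 4 mm, 0.15 rad); block flat on the mat, its centre within 60 mm (x) and 90 mm (y) of the mat's; drift standing in the pot, tip within 8 mm of the hole's floor, tilt under 0.17 rad; all at rest (all of step 2 and ((x of pellet0_mid in the frame of tray between -0.034 and -0.022 m and y of pellet0_mid in the frame of tray between -0.078 and -0.066 m) or (x of pellet0_mid in the frame of tray between -0.034 and -0.022 m and y of pellet0_mid in the frame of tray between -0.03 and -0.018 m) or (x of pellet0_mid in the frame of tray between -0.034 and -0.022 m and y of pellet0_mid in the frame of tray between 0.018 and 0.03 m) or (x of pellet0_mid in the frame of tray between -0.034 and -0.022 m and y of pellet0_mid in the frame of tray between 0.066 and 0.078 m) or (x of pellet0_mid in the frame of tray between 0.022 and 0.034 m and y of pellet0_mid in the frame of tray between -0.078 and -0.066 m) or (x of pellet0_mid in the frame of tray between 0.022 and 0.034 m and y of pellet0_mid in the frame of tray between -0.03 and -0.018 m) or (x of pellet0_mid in the frame of tray between 0.022 and 0.034 m and y of pellet0_mid in the frame of tray between 0.018 and 0.03 m) or (x of pellet0_mid in the frame of tray between 0.022 and 0.034 m and y of pellet0_mid in the frame of tray between 0.066 and 0.078 m)) and (angle between pellet0_mid's own z axis and vertical below 0.15 rad or angle between pellet0_mid's own z axis and vertical above 2.99159 rad) and height (world z) of each of pellet0_mid, pellet1_mid, pellet2_mid, pellet3_mid below 0.02 m and linear speed of each of pellet0, pellet1, pellet2, pellet3, block below 0.02 m/s and ((x of pellet1_mid in the frame of tray between -0.034 and -0.022 m and y of pellet1_mid in the frame of tray between -0.078 and -0.066 m) or (x of pellet1_mid in the frame of tray between -0.034 and -0.022 m and y of pellet1_mid in the frame of tray between -0.03 and -0.018 m) or (x of pellet1_mid in the frame of tray between -0.034 and -0.022 m and y of pellet1_mid in the frame of tray between 0.018 and 0.03 m) or (x of pellet1_mid in the frame of tray between -0.034 and -0.022 m and y of pellet1_mid in the frame of tray between 0.066 and 0.078 m) or (x of pellet1_mid in the frame of tray between 0.022 and 0.034 m and y of pellet1_mid in the frame of tray between -0.078 and -0.066 m) or (x of pellet1_mid in the frame of tray between 0.022 and 0.034 m and y of pellet1_mid in the frame of tray between -0.03 and -0.018 m) or (x of pellet1_mid in the frame of tray between 0.022 and 0.034 m and y of pellet1_mid in the frame of tray between 0.018 and 0.03 m) or (x of pellet1_mid in the frame of tray between 0.022 and 0.034 m and y of pellet1_mid in the frame of tray between 0.066 and 0.078 m)) and (angle between pellet1_mid's own z axis and vertical below 0.15 rad or angle between pellet1_mid's own z axis and vertical above 2.99159 rad) and ((x of pellet2_mid in the frame of tray between -0.034 and -0.022 m and y of pellet2_mid in the frame of tray between -0.078 and -0.066 m) or (x of pellet2_mid in the frame of tray between -0.034 and -0.022 m and y of pellet2_mid in the frame of tray between -0.03 and -0.018 m) or (x of pellet2_mid in the frame of tray between -0.034 and -0.022 m and y of pellet2_mid in the frame of tray between 0.018 and 0.03 m) or (x of pellet2_mid in the frame of tray between -0.034 and -0.022 m and y of pellet2_mid in the frame of tray between 0.066 and 0.078 m) or (x of pellet2_mid in the frame of tray between 0.022 and 0.034 m and y of pellet2_mid in the frame of tray between -0.078 and -0.066 m) or (x of pellet2_mid in the frame of tray between 0.022 and 0.034 m and y of pellet2_mid in the frame of tray between -0.03 and -0.018 m) or (x of pellet2_mid in the frame of tray between 0.022 and 0.034 m and y of pellet2_mid in the frame of tray between 0.018 and 0.03 m) or (x of pellet2_mid in the frame of tray between 0.022 and 0.034 m and y of pellet2_mid in the frame of tray between 0.066 and 0.078 m)) and (angle between pellet2_mid's own z axis and vertical below 0.15 rad or angle between pellet2_mid's own z axis and vertical above 2.99159 rad) and ((x of pellet3_mid in the frame of tray between -0.034 and -0.022 m and y of pellet3_mid in the frame of tray between -0.078 and -0.066 m) or (x of pellet3_mid in the frame of tray between -0.034 and -0.022 m and y of pellet3_mid in the frame of tray between -0.03 and -0.018 m) or (x of pellet3_mid in the frame of tray between -0.034 and -0.022 m and y of pellet3_mid in the frame of tray between 0.018 and 0.03 m) or (x of pellet3_mid in the frame of tray between -0.034 and -0.022 m and y of pellet3_mid in the frame of tray between 0.066 and 0.078 m) or (x of pellet3_mid in the frame of tray between 0.022 and 0.034 m and y of pellet3_mid in the frame of tray between -0.078 and -0.066 m) or (x of pellet3_mid in the frame of tray between 0.022 and 0.034 m and y of pellet3_mid in the frame of tray between -0.03 and -0.018 m) or (x of pellet3_mid in the frame of tray between 0.022 and 0.034 m and y of pellet3_mid in the frame of tray between 0.018 and 0.03 m) or (x of pellet3_mid in the frame of tray between 0.022 and 0.034 m and y of pellet3_mid in the frame of tray between 0.066 and 0.078 m)) and (angle between pellet3_mid's own z axis and vertical below 0.15 rad or angle between pellet3_mid's own z axis and vertical above 2.99159 rad) and horizontal distance between drift_grip and pot below 0.025 m and height (world z) of drift_grip below 0.147 m and angle between drift_grip's own z axis and vertical below 0.17 rad); the robot touches nothing.
It fails at once if a pellet still in a bore is pushed with the fingers ((contact force between any of the fingers, the arm and pellet0 above 1 N and z of pellet0_mid in the frame of block between 0.002 and 0.03 m and x of pellet0_mid in the frame of block between -0.016 and 0.016 m and y of pellet0_mid in the frame of block between -0.08 and 0.08 m) or (contact force between any of the fingers, the arm and pellet1 above 1 N and z of pellet1_mid in the frame of block between 0.002 and 0.03 m and x of pellet1_mid in the frame of block between -0.016 and 0.016 m and y of pellet1_mid in the frame of block between -0.08 and 0.08 m) or (contact force between any of the fingers, the arm and pellet2 above 1 N and z of pellet2_mid in the frame of block between 0.002 and 0.03 m and x of pellet2_mid in the frame of block between -0.016 and 0.016 m and y of pellet2_mid in the frame of block between -0.08 and 0.08 m) or (contact force between any of the fingers, the arm and pellet3 above 1 N and z of pellet3_mid in the frame of block between 0.002 and 0.03 m and x of pellet3_mid in the frame of block between -0.016 and 0.016 m and y of pellet3_mid in the frame of block between -0.08 and 0.08 m)).
It fails at once if a pellet that was already in the tray is moved more than 12 mm (distance of any of done0_mid, done1_mid, done2_mid, done3_mid, done4_mid, done5_mid, done6_mid, done7_mid from where it was at the start of the episode above 0.012 m).
It fails at once if the jar or beaker is moved more than 30 mm (distance of any of jar, beaker from where it was at the start of the episode above 0.03 m).
Of pellet0, pellet1, pellet2, pellet3 only 3 to 4 are there at a start; the rules pass over those that are not, and their reading is None.
Of done0, done1, done2, done3, done4, done5, done6, done7 only 2 to 4 are there at a start; the rules pass over those that are not, and their reading is None.
At some moment in a run one of pot may be knocked a few centimetres aside while the robot is not near it.
It also fails if it takes over 192 s, if anything falls off the work surface, if the arm or the gripper's body presses on something with over 40 N, if the wrist force passes 120 N, or if a joint passes its speed limit or range.

## Working session

There is one attempt and no reset: what is moved stays moved. The work goes in short steps, Python scripts to look and compute and a tool call to move; the robot and the scene stay as the last step left them, time stands still between calls to the robot, and variables do not carry over. Pictures are saved under pics/ and viewed, about 12 in all and at most 16, crops included, and the job is handed in when it is done.

Besides the shell and the picture viewer there is one more tool, called after ">>>" in YAML: its name, and indented under it one key for each argument. jog_arm: Moves the arm, as the interface text tells. Its arguments: {"type":"object","properties":{"targets":{"type":"array"},"force":{"type":"number"}},"required":["targets"]}

```bash
ls; mkdir -p pics; cat > h.py <<'E'
import numpy as np, cv2
from plant import r
def snap(n,f=None):
    ci=r.camera_info(n); im,d=r.snapshot(n)
    if f: cv2.imwrite('pics/'+f,cv2.cvtColor(im,cv2.COLOR_RGB2BGR))
    return im,d,ci
def foc(ci): return 210/np.tan(np.radians(ci['fovy'])/2)
def ray(ci,u,v,z):
    "pixel -> point on plane world z"
    T=np.linalg.inv(np.array(ci['world_to_cam'])); f=foc(ci)
    d=T[:3,:3]@np.array([(u-ci['cx'])/f,(v-ci['cy'])/f,1]); o=T[:3,3]
    return o+d*(z-o[2])/d[2]
def cloud(ci,d):
    T=np.linalg.inv(np.array(ci['world_to_cam'])); f=foc(ci)
    v,u=np.mgrid[:d.shape[0],:d.shape[1]]
    p=np.stack([(u-ci['cx'])/f*d,(v-ci['cy'])/f*d,d],-1)
    return p@T[:3,:3].T+T[:3,3]
def proj(ci,p):
    q=np.array(ci['world_to_cam'])@np.append(p,1); f=foc(ci)
    return q[0]/q[2]*f+ci['cx'],q[1]/q[2]*f+ci['cy']
E
python3 - <<'E'
from h import *
print(r.sense())
for n in('top','side'):
    im,d,ci=snap(n,n+'0.png'); print(n,ci,d.min(),d.max())
    np.savez(n+'0.npz',im=im,d=d)
E
```

```text
pics
{'time_s': 0.0, 'joint_positions': array([ 1.14429684e+00,  9.18419402e-02,  1.23189119e+00,  1.38710589e-05,
        1.81980632e+00, -5.67372358e-02]), 'joint_vel': array([-0.00046708,  0.00098733, -0.00042409,  0.00063584,  0.00131618,
       -0.00072538]), 'joint_efforts': array([ 8.29729779e-04, -4.46416068e+01, -4.06468570e+01,  7.00718304e-02,
        2.82347150e-02, -1.03580712e-04]), 'tool_pos': array([0.21674624, 0.55920229, 0.24351398]), 'eef_rot': array([[-9.32414473e-01,  3.61389793e-01, -8.17600663e-04],
       [ 3.61390697e-01,  9.32412807e-01, -1.76683664e-03],
       [ 1.23824601e-04, -1.94289733e-03, -9.99998105e-01]]), 'contact_force': array([-0.28993544, -1.32898596, -0.09780714]), 'ft_torque': array([0.02573787, 0.00426183, 0.0454101 ]), 'grip_width': 0.0879202373829691}
top {'fovy': 48.82406191331567, 'cx': 278.8430995417785, 'cy': 204.7184210312658, 'world_to_cam': array([[ 0.00288625, -0.99989816,  0.01397608, -0.02906709],
       [-0.99226651, -0.004598  , -0.12404044,  0.58094409],
       [ 0.12409207, -0.01350998, -0.99217873,  1.0532433 ],
       [ 0.        ,  0.        ,  0.        ,  1.        ]])} 0.0 2.0003202
side {'fovy': 51.63888754094043, 'cx': 271.2170015616446, 'cy': 201.177850379582, 'world_to_cam': array([[ 0.94107956, -0.33774784,  0.017195  , -0.52618442],
       [-0.21973492, -0.64932266, -0.72807737,  0.18895426],
       [ 0.25707166,  0.68140038, -0.68527927,  0.85307076],
       [ 0.        ,  0.        ,  0.        ,  1.        ]])} 0.0 3.018726
```

View pics/top0.png

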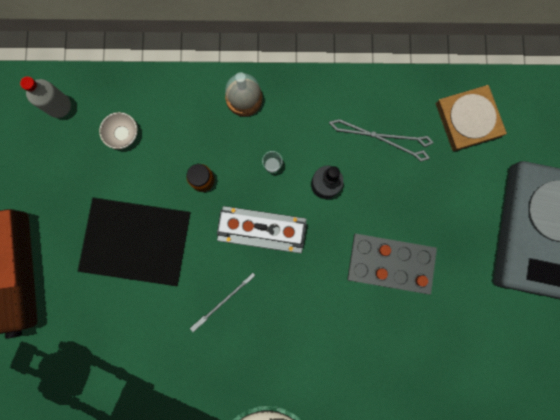

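View pics/side0.png

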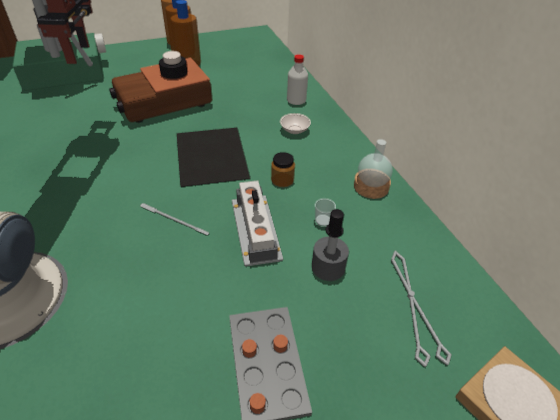

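Top view: the block is on its stand at px (262,229). It has red pellets at u≈233, 248 and 289, and the bore at u≈274 is empty. The drift is in its pot at (328,182). The tray is at (393,264) with finished pellets at (385,250), (382,273) and (422,281). The mat is at (134,242), the jar at (200,177) and the beaker at (272,162).

```bash
python3 - <<'E'
from h import *
ci=r.camera_info('top'); z=np.load('top0.npz'); im,d=z['im'],z['d']
hsv=cv2.cvtColor(im,cv2.COLOR_RGB2HSV)
def rect(mask,z,name,box):
    m=np.zeros(mask.shape,np.uint8); u0,v0,u1,v1=box; m[v0:v1,u0:u1]=mask[v0:v1,u0:u1]*255
    c=max(cv2.findContours(m,0,2)[0],key=cv2.contourArea)
    q=np.array([ray(ci,*p[0],z)[:2] for p in c],np.float32)*1000
    (c0,s,a)=cv2.minAreaRect(q); b=cv2.boxPoints((c0,s,a)); e=max([b[1]-b[0],b[2]-b[1]],key=np.linalg.norm)
    print(name,np.round(c0,1),np.round(s,1),'long axis deg',np.round(np.degrees(np.arctan2(e[1],e[0])),1))
v=hsv[...,2];s=hsv[...,1]
notg=~((hsv[...,0]>60)&(hsv[...,0]<90)&(s>120))
rect((v>150)&(s<60),.064,'block',(210,195,315,260))
rect(notg,.008,'stand',(210,195,315,260))
rect(notg&(v>50),.012,'tray',(335,225,450,300))
rect(v<40,.004,'mat',(70,190,200,295))
red=((hsv[...,0]<12)|(hsv[...,0]>170))&(s>130)&(v>60)
n,l,st,ce=cv2.connectedComponentsWithStats(red.astype(np.uint8))
for i in range(1,n):
    if st[i,4]>25 and 210<ce[i,0]<440: 
        print(ce[i].round(1),st[i,4],'z.055',ray(ci,*ce[i],.058).round(4),'z.026',ray(ci,*ce[i],.026).round(4))
P=cloud(ci,d)
for nm,(u0,v0,u1,v1),zl,zh in[('pot',(300,155,360,205),.05,.066),('handle',(300,155,360,205),.125,.2),('bar',(210,195,315,260),.09,.13),('blk',(210,195,315,260),.055,.07),('jar',(180,160,220,195),.05,.09),('beak',(255,145,290,180),.04,.07)]:
    q=P[v0:v1,u0:u1].reshape(-1,3); q=q[(q[:,2]>zl)&(q[:,2]<zh)]
    print(nm,len(q),np.median(q,0).round(3) if len(q) else '', q.min(0).round(3) if len(q) else '',q.max(0).round(3) if len(q) else '')
E
```

```text
block [521.8  15.6] [188.8  76.8] long axis deg 81.7
stand [525.2  15. ] [213.5  90.2] long axis deg 81.6
tray [ 444.7 -297.1] [204.  117.7] long axis deg 80.4
mat [495.7 318.1] [238.7 177. ] long axis deg 81.7
[233.  223.5] 74 z.055 [0.5345 0.0784 0.058 ] z.026 [0.5371 0.0812 0.026 ]
[247.8 225.7] 75 z.055 [0.5296 0.0444 0.058 ] z.026 [0.5321 0.0461 0.026 ]
[288.5 231.6] 75 z.055 [ 0.5163 -0.0488  0.058 ] z.026 [ 0.5184 -0.0499  0.026 ]
[384.8 249.9] 97 z.055 [ 0.4754 -0.2692  0.058 ] z.026 [ 0.4763 -0.277   0.026 ]
[381.4 273.5] 97 z.055 [ 0.4219 -0.2603  0.058 ] z.026 [ 0.4212 -0.2677  0.026 ]
[421.6 280.5] 100 z.055 [ 0.4063 -0.3514  0.058 ] z.026 [ 0.4051 -0.3617  0.026 ]
pot 513 [ 0.627 -0.131  0.061] [ 0.601 -0.173  0.05 ] [ 0.672 -0.103  0.066]
handle 155 [ 0.633 -0.137  0.163] [ 0.623 -0.151  0.126] [ 0.648 -0.126  0.167]
bar 75 [0.525 0.015 0.111] [0.518 0.002 0.099] [0.532 0.028 0.115]
blk 1380 [0.526 0.022 0.064] [ 0.492 -0.08   0.055] [0.56 0.11 0.07]
jar 500 [0.643 0.159 0.07 ] [0.617 0.132 0.05 ] [0.674 0.19  0.076]
beak 84 [ 0.695 -0.008  0.049] [ 0.661 -0.032  0.04 ] [0.707 0.013 0.054]
```

>>> jog_arm:
  targets:
    - {"tx": 0.0173,"ty": -0.0289,"tz": 0.0023,"az": -3.21,"jaw": 1}
    - {"tx": 0.0173,"ty": -0.0289,"tz": 0.0023,"az": -3.21}
    - {"tx": 0.0173,"ty": -0.0289,"tz": 0.0023,"az": -3.21}
    - {"tx": 0.0173,"ty": -0.0289,"tz": 0.0023,"az": -3.21}
    - {"tx": 0.0173,"ty": -0.0289,"tz": 0.0023,"az": -3.21}
    - {"tx": 0.0173,"ty": -0.0289,"tz": 0.0023,"az": -3.21}
    - {"tx": 0.0173,"ty": -0.0289,"tz": 0.0023,"az": -3.21}
    - {"tx": 0.0173,"ty": -0.0289,"tz": 0.0023,"az": -3.21}
    - {"tx": 0.0173,"ty": -0.0289,"tz": 0.0023,"az": -3.21}
    - {"tx": 0.0173,"ty": -0.0289,"tz": 0.0023,"az": -3.21}
    - {"tx": 0.0173,"ty": -0.0289,"tz": 0.0023,"az": -3.21}
    - {"tx": 0.0173,"ty": -0.0289,"tz": 0.0023,"az": -3.21}
    - {"tx": 0.0173,"ty": -0.0289,"tz": 0.0023,"az": -3.21}
    - {"tx": 0.0173,"ty": -0.0289,"tz": 0.0023,"az": -3.21}
    - {"tx": 0.0173,"ty": -0.0289,"tz": 0.0023,"az": -3.21}
    - {"tx": 0.0173,"ty": -0.0289,"tz": 0.0023,"az": -3.21}

```text
invalid input
```

>>> jog_arm:
  targets:
    - {"tx": 0.0173,"ty": -0.0289,"tz": 0.0023,"ax": 0,"ay": 0,"az": -3.21,"jaw": 1}

```text
time_s: 0.18
tool_pos: [0.2318, 0.5326, 0.2441]
eef_rot: [[-0.913, 0.409, -0.003], [0.409, 0.913, -0.002], [0.002, -0.003, -1.0]]
contact_force: [1.0, 0.3, 0.6]
grip_width: 0.0881
```

>>> jog_arm:
  targets:
    - {"tx": 0.0173,"ty": -0.0289,"tz": 0.0023,"az": -3.21}
  force: 40

```text
invalid input
```

All seven keys are needed in each row.

>>> jog_arm:
  targets:
    - {"tx": 0.0173,"ty": -0.0289,"tz": 0.0023,"ax": 0,"ay": 0,"az": -3.21,"jaw": 1}
    - {"tx": 0.0173,"ty": -0.0289,"tz": 0.0023,"ax": 0,"ay": 0,"az": -3.21,"jaw": 1}
    - {"tx": 0.0173,"ty": -0.0289,"tz": 0.0023,"ax": 0,"ay": 0,"az": -3.21,"jaw": 1}
    - {"tx": 0.0173,"ty": -0.0289,"tz": 0.0023,"ax": 0,"ay": 0,"az": -3.21,"jaw": 1}
    - {"tx": 0.0173,"ty": -0.0289,"tz": 0.0023,"ax": 0,"ay": 0,"az": -3.21,"jaw": 1}
    - {"tx": 0.0173,"ty": -0.0289,"tz": 0.0023,"ax": 0,"ay": 0,"az": -3.21,"jaw": 1}
    - {"tx": 0.0173,"ty": -0.0289,"tz": 0.0023,"ax": 0,"ay": 0,"az": -3.21,"jaw": 1}
    - {"tx": 0.0173,"ty": -0.0289,"tz": 0.0023,"ax": 0,"ay": 0,"az": -3.21,"jaw": 1}
    - {"tx": 0.0173,"ty": -0.0289,"tz": 0.0023,"ax": 0,"ay": 0,"az": -3.21,"jaw": 1}
    - {"tx": 0.0173,"ty": -0.0289,"tz": 0.0023,"ax": 0,"ay": 0,"az": -3.21,"jaw": 1}
    - {"tx": 0.0173,"ty": -0.0289,"tz": 0.0023,"ax": 0,"ay": 0,"az": -3.21,"jaw": 1}
    - {"tx": 0.0173,"ty": -0.0289,"tz": 0.0023,"ax": 0,"ay": 0,"az": -3.21,"jaw": 1}
    - {"tx": 0.0173,"ty": -0.0289,"tz": 0.0023,"ax": 0,"ay": 0,"az": -3.21,"jaw": 1}
    - {"tx": 0.0173,"ty": -0.0289,"tz": 0.0023,"ax": 0,"ay": 0,"az": -3.21,"jaw": 1}
    - {"tx": 0.0173,"ty": -0.0289,"tz": 0.0023,"ax": 0,"ay": 0,"az": -3.21,"jaw": 1}
    - {"tx": 0.0173,"ty": -0.0289,"tz": 0.0023,"ax": 0,"ay": 0,"az": -3.21,"jaw": 1}
    - {"tx": 0.0173,"ty": -0.0289,"tz": 0.0023,"ax": 0,"ay": 0,"az": -3.21,"jaw": 1}
    - {"tx": 0,"ty": 0,"tz": 0,"ax": 0,"ay": 0,"az": 0,"jaw": 1}
  force: 40

```text
time_s: 1.68
tool_pos: [0.53, 0.0346, 0.2849]
eef_rot: [[-0.183, 0.983, -0.001], [0.983, 0.183, -0.002], [-0.002, -0.002, -1.0]]
contact_force: [0.7, 0.5, -1.4]
grip_width: 0.088
```

```bash
python3 - <<'E'
from h import *
s=r.sense(); im,d,ci=snap('wrist','w1.png'); print(s['tool_pos'],s['joint_positions'].round(2)); 
print(np.linalg.inv(ci['world_to_cam']).round(3),ci['fovy'])
E
```

```text
[0.53000919 0.03461856 0.28485301] [ 0.   -0.08  1.33 -0.    1.89 -0.18]
[[ 0.983  0.177  0.049  0.515]
 [ 0.184 -0.945 -0.272  0.109]
 [-0.002  0.277 -0.961  0.424]
 [ 0.     0.     0.     1.   ]] 61.75946905657371
```

View pics/w1.png

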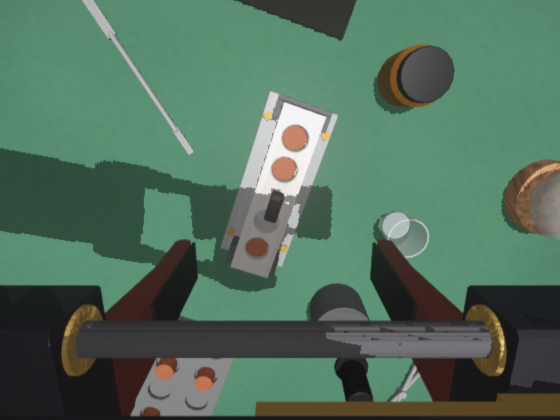

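Wrist view: pellets at px (294,138), (284,169) and (257,247), the bar at (274,207), and the empty bore beside it at about (265,222). The jar, beaker and pot are also in view.

```bash
python3 - <<'E'
from h import *
s=r.sense(); im,d,ci=snap('wrist')
hsv=cv2.cvtColor(im,cv2.COLOR_RGB2HSV); h,sa,v=cv2.split(hsv)
red=(((h<12)|(h>170))&(sa>110)&(v>60)).astype(np.uint8); red[:90]=0; red[270:]=0; red[:,:225]=0;red[:,330:]=0
red=cv2.morphologyEx(red,cv2.MORPH_OPEN,np.ones((3,3)))
P=cloud(ci,d)
for c in cv2.findContours(red,0,2)[0]:
    if cv2.contourArea(c)<100: continue
    m=np.zeros_like(red); cv2.drawContours(m,[c],-1,1,-1); z=np.median(P[m>0][:,2])
    (u,w),R=cv2.minEnclosingCircle(c); M=cv2.moments(c)
    print(round(u),round(w),'R',round(R,1),'z',z.round(4),ray(ci,u,w,z).round(4),'cent',ray(ci,M['m10']/M['m00'],M['m01']/M['m00'],z).round(4))
q=P[100:290,220:340].reshape(-1,3)
b=q[(q[:,2]>.1)&(q[:,2]<.118)]; 
for nm,b in(('bar',b),('blk',q[(q[:,2]>.058)&(q[:,2]<.069)])):
    (c,sz,a)=cv2.minAreaRect(b[:,:2].astype(np.float32)*1000); print(nm,len(b),c,sz,a,np.median(b[:,2]))
T=P[250:,0:560].reshape(-1,3)
E
```

```text
257 249 R 10.3 z 0.0573 [ 0.5132 -0.0491  0.0573] cent [ 0.5133 -0.0494  0.0573]
284 170 R 11.4 z 0.0556 [0.5265 0.0446 0.0556] cent [0.5268 0.044  0.0556]
295 140 R 11.8 z 0.0572 [0.5315 0.078  0.0572] cent [0.5316 0.078  0.0572]
bar 385 (522.8988647460938, 14.895742416381836) (28.019010543823242, 12.002395629882812) 81.58501434326172 0.10908135326609586
blk 5139 (522.8911743164062, 14.395515441894531) (188.38829040527344, 44.078392028808594) 81.72415924072266 0.063339532379033
```

>>> jog_arm:
  targets:
    - {"tx": 0.019,"ty": -0.016,"tz": 0.004,"ax": 0,"ay": 0,"az": -3.13,"jaw": 1}
    - {"tx": 0.019,"ty": -0.016,"tz": 0.004,"ax": 0,"ay": 0,"az": -3.13,"jaw": 1}
    - {"tx": 0.019,"ty": -0.016,"tz": 0.004,"ax": 0,"ay": 0,"az": -3.13,"jaw": 1}
    - {"tx": 0.019,"ty": -0.016,"tz": 0.004,"ax": 0,"ay": 0,"az": -3.13,"jaw": 1}
    - {"tx": 0.019,"ty": -0.016,"tz": 0.004,"ax": 0,"ay": 0,"az": -3.13,"jaw": 1}
    - {"tx": 0.019,"ty": -0.016,"tz": 0.004,"ax": 0,"ay": 0,"az": -3.13,"jaw": 1}
    - {"tx": 0,"ty": 0,"tz": 0,"ax": 0,"ay": 0,"az": 0,"jaw": 1}

```text
time_s: 2.37
tool_pos: [0.644, -0.0577, 0.3081]
eef_rot: [[0.137, 0.991, -0.002], [0.991, -0.137, -0.0], [-0.001, -0.002, -1.0]]
contact_force: [-0.1, -0.6, 0.2]
grip_width: 0.0876
```

```bash
cat >> h.py <<'E'
def drift():
    "centres of handle top, pot top from wrist depth"
    s=r.sense(); im,d,ci=snap('wrist','drift.png'); P=cloud(ci,d); q=P.reshape(-1,3)
    print('tcp',s['tool_pos'].round(4),'jaw deg',np.degrees(np.arctan2(s['eef_rot'][1,1],s['eef_rot'][0,1])).round(1))
    near=(abs(q[:,0]-.633)<.1)&(abs(q[:,1]+.137)<.09)
    for nm,zl,zh in(('handle',.155,.17),('pot',.055,.066)):
        b=q[near&(q[:,2]>zl)&(q[:,2]<zh)]
        if len(b)>10: print(nm,len(b),'z',np.median(b[:,2]).round(4),'circ',*[np.round(x,4) for x in cv2.minEnclosingCircle(b[:,:2].astype(np.float32))],'med',np.median(b[:,:2],0).round(4))
E
python3 -c "
from h import *
drift()"
```

```text
tcp [ 0.644  -0.0577  0.3081] jaw deg -7.9
handle 620 z 0.1621 circ [ 0.6335 -0.1395] 0.0131 med [ 0.6338 -0.1378]
pot 1926 z 0.0594 circ [ 0.595  -0.1078] 0.0858 med [ 0.6351 -0.1295]
```

View pics/drift.png

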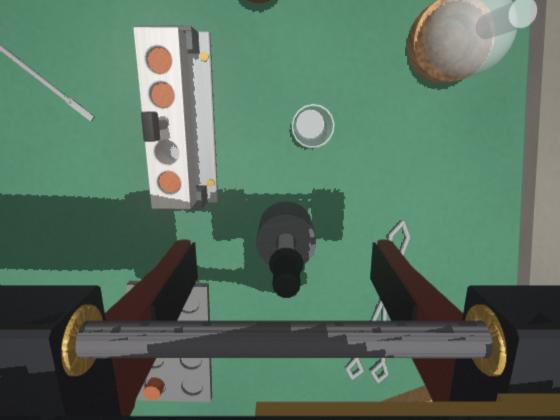

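The handle is at (0.6335,-0.1395), radius 13 mm, top at z 0.162, as it should be. I'll go down onto it.

>>> jog_arm:
  targets:
    - {"tx": -0.0026,"ty": -0.0205,"tz": 0,"ax": 0,"ay": 0,"az": -0.1,"jaw": 1}
    - {"tx": -0.0026,"ty": -0.0205,"tz": 0,"ax": 0,"ay": 0,"az": -0.1,"jaw": 1}
    - {"tx": -0.0026,"ty": -0.0205,"tz": 0,"ax": 0,"ay": 0,"az": -0.1,"jaw": 1}
    - {"tx": -0.0026,"ty": -0.0205,"tz": 0,"ax": 0,"ay": 0,"az": -0.1,"jaw": 1}
    - {"tx": 0,"ty": 0,"tz": -0.0205,"ax": 0,"ay": 0,"az": 0,"jaw": 1}
    - {"tx": 0,"ty": 0,"tz": -0.0205,"ax": 0,"ay": 0,"az": 0,"jaw": 1}
    - {"tx": 0,"ty": 0,"tz": -0.0205,"ax": 0,"ay": 0,"az": 0,"jaw": 1}
    - {"tx": 0,"ty": 0,"tz": -0.0205,"ax": 0,"ay": 0,"az": 0,"jaw": 1}
    - {"tx": 0,"ty": 0,"tz": -0.0205,"ax": 0,"ay": 0,"az": 0,"jaw": 1}
    - {"tx": 0,"ty": 0,"tz": -0.0205,"ax": 0,"ay": 0,"az": 0,"jaw": 1}
    - {"tx": 0,"ty": 0,"tz": -0.0205,"ax": 0,"ay": 0,"az": 0,"jaw": 1}
    - {"tx": 0,"ty": 0,"tz": -0.0205,"ax": 0,"ay": 0,"az": 0,"jaw": 1}
    - {"tx": 0,"ty": 0,"tz": 0,"ax": 0,"ay": 0,"az": 0,"jaw": 1}
    - {"tx": 0,"ty": 0,"tz": 0,"ax": 0,"ay": 0,"az": 0,"jaw": 1}

```text
time_s: 3.58
tool_pos: [0.6307, -0.1369, 0.1453]
eef_rot: [[0.139, 0.99, -0.003], [0.99, -0.139, 0.001], [0.001, -0.003, -1.0]]
contact_force: [0.7, -0.2, 0.6]
grip_width: 0.0875
```

>>> jog_arm:
  targets:
    - {"tx": 0.002,"ty": -0.0025,"tz": -0.001,"ax": 0,"ay": 0,"az": 0,"jaw": 0}
    - {"tx": 0,"ty": 0,"tz": 0,"ax": 0,"ay": 0,"az": 0,"jaw": -0.5}
    - {"tx": 0,"ty": 0,"tz": 0,"ax": 0,"ay": 0,"az": 0,"jaw": -1}
    - {"tx": 0,"ty": 0,"tz": 0,"ax": 0,"ay": 0,"az": 0,"jaw": -1}
    - {"tx": 0,"ty": 0,"tz": 0,"ax": 0,"ay": 0,"az": 0,"jaw": -1}
    - {"tx": 0,"ty": 0,"tz": 0,"ax": 0,"ay": 0,"az": 0,"jaw": -1}
    - {"tx": 0,"ty": 0,"tz": 0,"ax": 0,"ay": 0,"az": 0,"jaw": -1}
    - {"tx": 0,"ty": 0,"tz": 0,"ax": 0,"ay": 0,"az": 0,"jaw": -1}
  force: 45

```text
time_s: 4.25
tool_pos: [0.6339, -0.1413, 0.145]
eef_rot: [[0.142, 0.99, -0.0], [0.99, -0.142, 0.0], [0.0, -0.0, -1.0]]
contact_force: [0.0, -0.4, -0.6]
grip_width: 0.0379
```

>>> jog_arm:
  targets:
    - {"tx": 0,"ty": 0,"tz": 0,"ax": 0,"ay": 0,"az": 0,"jaw": -1}
    - {"tx": 0,"ty": 0,"tz": 0,"ax": 0,"ay": 0,"az": 0,"jaw": -1}
    - {"tx": 0,"ty": 0,"tz": 0,"ax": 0,"ay": 0,"az": 0,"jaw": -1}
    - {"tx": 0,"ty": 0,"tz": 0,"ax": 0,"ay": 0,"az": 0,"jaw": -1}

```text
time_s: 4.58
tool_pos: [0.6339, -0.1413, 0.145]
eef_rot: [[0.142, 0.99, 0.0], [0.99, -0.142, 0.0], [0.0, 0.0, -1.0]]
contact_force: [0.1, -0.5, -0.4]
grip_width: 0.0253
```

>>> jog_arm:
  targets:
    - {"tx": 0,"ty": 0,"tz": 0.01,"ax": 0,"ay": 0,"az": 0,"jaw": -1}
    - {"tx": 0,"ty": 0,"tz": 0.02,"ax": 0,"ay": 0,"az": 0,"jaw": -1}
    - {"tx": 0,"ty": 0,"tz": 0.02,"ax": 0,"ay": 0,"az": 0,"jaw": -1}
    - {"tx": 0,"ty": 0,"tz": 0.02,"ax": 0,"ay": 0,"az": 0,"jaw": -1}
    - {"tx": 0,"ty": 0,"tz": 0.02,"ax": 0,"ay": 0,"az": 0,"jaw": -1}
    - {"tx": 0,"ty": 0,"tz": 0.02,"ax": 0,"ay": 0,"az": 0,"jaw": -1}
    - {"tx": 0,"ty": 0,"tz": 0.02,"ax": 0,"ay": 0,"az": 0,"jaw": -1}
    - {"tx": -0.02,"ty": 0.0155,"tz": 0,"ax": 0,"ay": 0,"az": 0,"jaw": -1}
    - {"tx": -0.02,"ty": 0.0155,"tz": 0,"ax": 0,"ay": 0,"az": 0,"jaw": -1}
    - {"tx": -0.02,"ty": 0.0155,"tz": 0,"ax": 0,"ay": 0,"az": 0,"jaw": -1}
    - {"tx": -0.02,"ty": 0.0155,"tz": 0,"ax": 0,"ay": 0,"az": 0,"jaw": -1}
    - {"tx": -0.02,"ty": 0.0155,"tz": 0,"ax": 0,"ay": 0,"az": 0,"jaw": -1}
    - {"tx": -0.02,"ty": 0.0155,"tz": 0,"ax": 0,"ay": 0,"az": 0,"jaw": -1}
    - {"tx": 0,"ty": 0,"tz": 0,"ax": 0,"ay": 0,"az": 0,"jaw": -1}
    - {"tx": 0,"ty": 0,"tz": 0,"ax": 0,"ay": 0,"az": 0,"jaw": -1}

```text
time_s: 5.83
tool_pos: [0.5133, -0.0477, 0.276]
eef_rot: [[0.141, 0.99, 0.001], [0.99, -0.141, -0.0], [-0.0, 0.001, -1.0]]
contact_force: [0.3, -0.4, -2.7]
grip_width: 0.0256
```

```bash
python3 - <<'E'
from h import *
s=r.sense(); a,d,ci=snap('wrist'); b,ds,cs=snap('side')
print(s['tool_pos'].round(4),s['grip_width'],s['contact_force'].round(1))
for n,dd,c in(('wrist',d,ci),('side',ds,cs)):
    q=cloud(c,dd).reshape(-1,3)
    for zl in(.15,.17,.19,.21):
        k=q[(np.hypot(q[:,0]-s['tool_pos'][0],q[:,1]-s['tool_pos'][1])<.025)&(q[:,2]>zl)&(q[:,2]<zl+.02)]
        if len(k)>8: print(n,zl,len(k),k[:,:2].min(0).round(4),k[:,:2].max(0).round(4))
    k=q[(np.hypot(q[:,0]-s['tool_pos'][0],q[:,1]-s['tool_pos'][1])<.025)&(q[:,2]>.115)]; print(n,'tip z',k[:,2].min() if len(k) else '')
cv2.imwrite('pics/c.png',cv2.cvtColor(np.hstack([a[60:400,150:450],b[100:440,130:430][:340]])[:320] if 0 else np.hstack([a[80:400,150:450],b[60:380,130:430]]),cv2.COLOR_RGB2BGR))
E
```

```text
[ 0.5133 -0.0477  0.276 ] 0.025623500255552933 [ 0.3 -0.4 -2.7]
wrist 0.15 149 [ 0.505  -0.0465] [ 0.5217 -0.0377]
wrist 0.17 182 [ 0.505  -0.0469] [ 0.5217 -0.0376]
wrist 0.19 226 [ 0.5048 -0.0466] [ 0.5216 -0.0375]
wrist 0.21 87 [ 0.5069 -0.0423] [ 0.5203 -0.0376]
wrist tip z 0.14092499207385262
side 0.15 68 [ 0.5069 -0.0581] [ 0.5227 -0.0471]
side 0.17 71 [ 0.5072 -0.0596] [ 0.5222 -0.048 ]
side 0.19 71 [ 0.5073 -0.0578] [ 0.5218 -0.0486]
side 0.21 75 [ 0.507  -0.0578] [ 0.5218 -0.0481]
side tip z 0.14044588040514505
```

View pics/c.png

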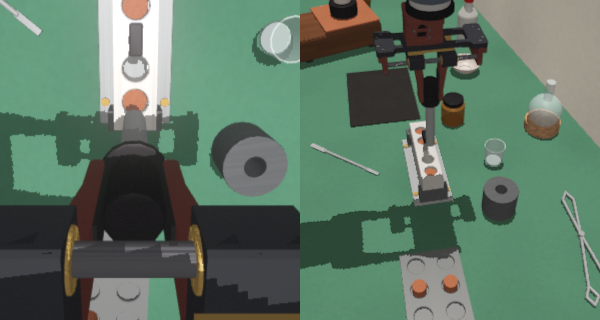

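The drift hangs upright over the y=-64 bore, within about 1 mm in both views. Its tip is at z 0.1405. I'll drive the pellet down.

>>> jog_arm:
  targets:
    - {"tx": 0,"ty": -0.0005,"tz": -0.014,"ax": 0,"ay": 0,"az": 0,"jaw": -1}
    - {"tx": 0,"ty": 0,"tz": -0.014,"ax": 0,"ay": 0,"az": 0,"jaw": -1}
    - {"tx": 0,"ty": 0,"tz": -0.014,"ax": 0,"ay": 0,"az": 0,"jaw": -1}
    - {"tx": 0,"ty": 0,"tz": -0.014,"ax": 0,"ay": 0,"az": 0,"jaw": -1}
    - {"tx": 0,"ty": 0,"tz": -0.014,"ax": 0,"ay": 0,"az": 0,"jaw": -1}
    - {"tx": 0,"ty": 0,"tz": -0.004,"ax": 0,"ay": 0,"az": 0,"jaw": -1}
    - {"tx": 0,"ty": 0,"tz": -0.004,"ax": 0,"ay": 0,"az": 0,"jaw": -1}
    - {"tx": 0,"ty": 0,"tz": -0.004,"ax": 0,"ay": 0,"az": 0,"jaw": -1}
    - {"tx": 0,"ty": 0,"tz": -0.004,"ax": 0,"ay": 0,"az": 0,"jaw": -1}
    - {"tx": 0,"ty": 0,"tz": -0.004,"ax": 0,"ay": 0,"az": 0,"jaw": -1}
    - {"tx": 0,"ty": 0,"tz": -0.004,"ax": 0,"ay": 0,"az": 0,"jaw": -1}
  force: 60

```text
time_s: 6.85
tool_pos: [0.5142, -0.049, 0.1836]
eef_rot: [[0.142, 0.99, 0.002], [0.99, -0.142, -0.001], [-0.0, 0.002, -1.0]]
contact_force: [-3.9, -0.6, 6.4]
grip_width: 0.0252
```

>>> jog_arm:
  targets:
    - {"tx": 0,"ty": 0,"tz": -0.004,"ax": 0,"ay": 0,"az": 0,"jaw": -1}
    - {"tx": 0,"ty": 0,"tz": -0.004,"ax": 0,"ay": 0,"az": 0,"jaw": -1}
    - {"tx": 0,"ty": 0,"tz": -0.004,"ax": 0,"ay": 0,"az": 0,"jaw": -1}
    - {"tx": 0,"ty": 0,"tz": -0.004,"ax": 0,"ay": 0,"az": 0,"jaw": -1}
    - {"tx": 0,"ty": 0,"tz": -0.002,"ax": 0,"ay": 0,"az": 0,"jaw": -1}
    - {"tx": 0,"ty": 0,"tz": 0,"ax": 0,"ay": 0,"az": 0,"jaw": -1}

```text
time_s: 7.35
tool_pos: [0.5144, -0.0489, 0.1649]
eef_rot: [[0.142, 0.99, 0.003], [0.99, -0.142, -0.0], [-0.0, 0.003, -1.0]]
contact_force: [-2.3, -0.7, 6.6]
grip_width: 0.0253
```

>>> jog_arm:
  targets:
    - {"tx": 0,"ty": 0,"tz": -0.002,"ax": 0,"ay": 0,"az": 0,"jaw": -1}
    - {"tx": 0,"ty": 0,"tz": 0,"ax": 0,"ay": 0,"az": 0,"jaw": -1}

```text
time_s: 7.52
tool_pos: [0.5146, -0.0489, 0.1648]
eef_rot: [[0.142, 0.99, 0.004], [0.99, -0.142, -0.001], [-0.0, 0.004, -1.0]]
contact_force: [-3.6, -0.9, 13.0]
grip_width: 0.0253
```

```bash
python3 - <<'E'
from h import *
s=r.sense(); b,ds,cs=snap('side'); print(s['contact_force'].round(1))
u,v=proj(cs,np.array([.5137,-.0486,.04])); u,v=int(u),int(v); print(u,v)
c=b[max(v-110,0):v+70,u-90:u+90]; cv2.imwrite('pics/s2.png',cv2.cvtColor(cv2.resize(c,None,fx=3,fy=3,interpolation=2),cv2.COLOR_RGB2BGR))
E
```

```text
[-3.6 -0.9 13. ]
259 238
```

View pics/s2.png

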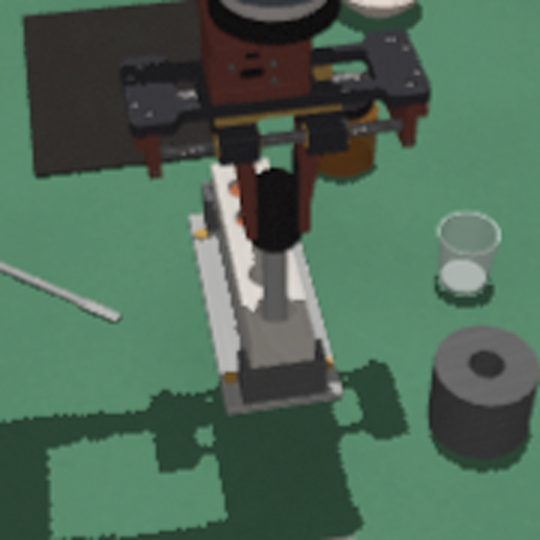

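The force rose to 16 N with no travel and the tip at about z 0.029, so the first pellet is on the deck. Next is the y=+30 bore.

>>> jog_arm:
  targets:
    - {"tx": 0,"ty": 0,"tz": 0.01,"ax": 0,"ay": 0,"az": 0,"jaw": -1}
    - {"tx": 0,"ty": 0,"tz": 0.015,"ax": 0,"ay": 0,"az": 0,"jaw": -1}
    - {"tx": 0,"ty": 0,"tz": 0.025,"ax": 0,"ay": 0,"az": 0,"jaw": -1}
    - {"tx": 0,"ty": 0,"tz": 0.025,"ax": 0,"ay": 0,"az": 0,"jaw": -1}
    - {"tx": 0,"ty": 0,"tz": 0.025,"ax": 0,"ay": 0,"az": 0,"jaw": -1}
    - {"tx": 0.0033,"ty": 0.0233,"tz": 0,"ax": 0,"ay": 0,"az": 0,"jaw": -1}
    - {"tx": 0.0033,"ty": 0.0233,"tz": 0,"ax": 0,"ay": 0,"az": 0,"jaw": -1}
    - {"tx": 0.0033,"ty": 0.0233,"tz": 0,"ax": 0,"ay": 0,"az": 0,"jaw": -1}
    - {"tx": 0.0033,"ty": 0.0233,"tz": 0,"ax": 0,"ay": 0,"az": 0,"jaw": -1}
    - {"tx": 0,"ty": 0,"tz": 0,"ax": 0,"ay": 0,"az": 0,"jaw": -1}
    - {"tx": 0,"ty": 0,"tz": 0,"ax": 0,"ay": 0,"az": 0,"jaw": -1}

```text
time_s: 8.48
tool_pos: [0.5272, 0.0453, 0.2606]
eef_rot: [[0.14, 0.99, -0.001], [0.99, -0.14, -0.0], [-0.0, -0.001, -1.0]]
contact_force: [-0.2, -0.3, -2.3]
grip_width: 0.025
```

```bash
cat >> h.py <<'E'
def rod():
    s=r.sense(); p=s['tool_pos']; print('tcp',p.round(4),s['contact_force'].round(1))
    for n in('wrist','side'):
        im,d,c=snap(n); q=cloud(c,d).reshape(-1,3)
        k=q[(np.hypot(q[:,0]-p[0],q[:,1]-p[1])<.016)&(q[:,2]>p[2]-.142)&(q[:,2]<p[2]-.06)]
        if len(k)>8: print(n,len(k),k.min(0).round(4),k.max(0).round(4))
E
python3 -c "
from h import *
rod()"
```

```text
tcp [0.5272 0.0453 0.2606] [-0.2 -0.3 -2.3]
wrist 679 [0.5186 0.0463 0.1243] [0.5353 0.0557 0.2005]
side 244 [0.5194 0.0328 0.1259] [0.5374 0.0497 0.2005]
```

>>> jog_arm:
  targets:
    - {"tx": 0,"ty": -0.0007,"tz": -0.014,"ax": 0,"ay": 0,"az": 0,"jaw": -1}
    - {"tx": 0,"ty": 0,"tz": -0.014,"ax": 0,"ay": 0,"az": 0,"jaw": -1}
    - {"tx": 0,"ty": 0,"tz": -0.014,"ax": 0,"ay": 0,"az": 0,"jaw": -1}
    - {"tx": 0,"ty": 0,"tz": -0.013,"ax": 0,"ay": 0,"az": 0,"jaw": -1}
    - {"tx": 0,"ty": 0,"tz": -0.004,"ax": 0,"ay": 0,"az": 0,"jaw": -1}
    - {"tx": 0,"ty": 0,"tz": -0.004,"ax": 0,"ay": 0,"az": 0,"jaw": -1}
    - {"tx": 0,"ty": 0,"tz": -0.004,"ax": 0,"ay": 0,"az": 0,"jaw": -1}
    - {"tx": 0,"ty": 0,"tz": -0.004,"ax": 0,"ay": 0,"az": 0,"jaw": -1}
    - {"tx": 0,"ty": 0,"tz": -0.004,"ax": 0,"ay": 0,"az": 0,"jaw": -1}
    - {"tx": 0,"ty": 0,"tz": -0.004,"ax": 0,"ay": 0,"az": 0,"jaw": -1}
    - {"tx": 0,"ty": 0,"tz": -0.004,"ax": 0,"ay": 0,"az": 0,"jaw": -1}
    - {"tx": 0,"ty": 0,"tz": -0.004,"ax": 0,"ay": 0,"az": 0,"jaw": -1}
    - {"tx": 0,"ty": 0,"tz": -0.004,"ax": 0,"ay": 0,"az": 0,"jaw": -1}
    - {"tx": 0,"ty": 0,"tz": -0.003,"ax": 0,"ay": 0,"az": 0,"jaw": -1}
    - {"tx": 0,"ty": 0,"tz": 0,"ax": 0,"ay": 0,"az": 0,"jaw": -1}

```text
time_s: 9.83
tool_pos: [0.5268, 0.0438, 0.166]
eef_rot: [[0.142, 0.99, -0.001], [0.99, -0.142, -0.0], [-0.0, -0.001, -1.0]]
contact_force: [-0.2, -0.3, -3.0]
grip_width: 0.0254
```

>>> jog_arm:
  targets:
    - {"tx": 0,"ty": 0,"tz": -0.002,"ax": 0,"ay": 0,"az": 0,"jaw": -1}
    - {"tx": 0,"ty": 0,"tz": 0,"ax": 0,"ay": 0,"az": 0,"jaw": -1}

```text
time_s: 10.0
tool_pos: [0.5272, 0.0438, 0.165]
eef_rot: [[0.142, 0.99, 0.0], [0.99, -0.142, 0.0], [0.0, 0.0, -1.0]]
contact_force: [0.2, -0.3, -2.7]
grip_width: 0.0258
```

The second pellet is out; the force went back to nothing. Next is the y=+64 bore.

>>> jog_arm:
  targets:
    - {"tx": 0,"ty": 0,"tz": 0.015,"ax": 0,"ay": 0,"az": 0,"jaw": -1}
    - {"tx": 0,"ty": 0,"tz": 0.02,"ax": 0,"ay": 0,"az": 0,"jaw": -1}
    - {"tx": 0,"ty": 0,"tz": 0.02,"ax": 0,"ay": 0,"az": 0,"jaw": -1}
    - {"tx": 0,"ty": 0,"tz": 0,"ax": 0,"ay": 0,"az": 0,"jaw": -1}
    - {"tx": 0.0025,"ty": 0.017,"tz": 0,"ax": 0,"ay": 0,"az": 0,"jaw": -1}
    - {"tx": 0.0025,"ty": 0.017,"tz": 0,"ax": 0,"ay": 0,"az": 0,"jaw": -1}
    - {"tx": 0,"ty": 0,"tz": 0,"ax": 0,"ay": 0,"az": 0,"jaw": -1}
    - {"tx": 0,"ty": 0,"tz": 0,"ax": 0,"ay": 0,"az": 0,"jaw": -1}

```text
time_s: 10.67
tool_pos: [0.5318, 0.0781, 0.2187]
eef_rot: [[0.14, 0.99, -0.002], [0.99, -0.14, -0.0], [-0.001, -0.002, -1.0]]
contact_force: [0.4, 0.0, -2.5]
grip_width: 0.0251
```

TCP (0.5318,0.0781) against the bore at (0.5321,0.0780), so it is on target.

>>> jog_arm:
  targets:
    - {"tx": 0,"ty": 0,"tz": -0.013,"ax": 0,"ay": 0,"az": 0,"jaw": -1}
    - {"tx": 0,"ty": 0,"tz": -0.004,"ax": 0,"ay": 0,"az": 0,"jaw": -1}
    - {"tx": 0,"ty": 0,"tz": -0.004,"ax": 0,"ay": 0,"az": 0,"jaw": -1}
    - {"tx": 0,"ty": 0,"tz": -0.004,"ax": 0,"ay": 0,"az": 0,"jaw": -1}
    - {"tx": 0,"ty": 0,"tz": -0.004,"ax": 0,"ay": 0,"az": 0,"jaw": -1}
    - {"tx": 0,"ty": 0,"tz": -0.004,"ax": 0,"ay": 0,"az": 0,"jaw": -1}
    - {"tx": 0,"ty": 0,"tz": -0.004,"ax": 0,"ay": 0,"az": 0,"jaw": -1}
    - {"tx": 0,"ty": 0,"tz": -0.004,"ax": 0,"ay": 0,"az": 0,"jaw": -1}
    - {"tx": 0,"ty": 0,"tz": -0.004,"ax": 0,"ay": 0,"az": 0,"jaw": -1}
    - {"tx": 0,"ty": 0,"tz": -0.004,"ax": 0,"ay": 0,"az": 0,"jaw": -1}
    - {"tx": 0,"ty": 0,"tz": -0.004,"ax": 0,"ay": 0,"az": 0,"jaw": -1}
    - {"tx": 0,"ty": 0,"tz": 0,"ax": 0,"ay": 0,"az": 0,"jaw": -1}

```text
time_s: 11.67
tool_pos: [0.5317, 0.0776, 0.1655]
eef_rot: [[0.142, 0.99, -0.002], [0.99, -0.142, -0.0], [-0.0, -0.002, -1.0]]
contact_force: [-0.7, 0.1, -2.9]
grip_width: 0.0255
```

>>> jog_arm:
  targets:
    - {"tx": 0,"ty": 0,"tz": -0.001,"ax": 0,"ay": 0,"az": 0,"jaw": -1}
    - {"tx": 0,"ty": 0,"tz": 0,"ax": 0,"ay": 0,"az": 0,"jaw": -1}

```text
time_s: 11.83
tool_pos: [0.532, 0.0777, 0.1655]
eef_rot: [[0.142, 0.99, -0.001], [0.99, -0.142, -0.0], [-0.0, -0.001, -1.0]]
contact_force: [0.6, -1.0, -2.9]
grip_width: 0.0252
```

>>> jog_arm:
  targets:
    - {"tx": 0,"ty": 0,"tz": 0.014,"ax": 0,"ay": 0,"az": 0,"jaw": -1}
    - {"tx": 0,"ty": 0,"tz": 0.025,"ax": 0,"ay": 0,"az": 0,"jaw": -1}
    - {"tx": 0,"ty": 0,"tz": 0.025,"ax": 0,"ay": 0,"az": 0,"jaw": -1}
    - {"tx": 0,"ty": 0,"tz": 0.025,"ax": 0,"ay": 0,"az": 0,"jaw": -1}
    - {"tx": 0,"ty": 0,"tz": 0.025,"ax": 0,"ay": 0,"az": 0,"jaw": -1}
    - {"tx": 0.0056,"ty": -0.0256,"tz": 0,"ax": 0,"ay": 0,"az": 0,"jaw": -1}
    - {"tx": 0.0056,"ty": -0.0256,"tz": 0,"ax": 0,"ay": 0,"az": 0,"jaw": -1}
    - {"tx": 0.0056,"ty": -0.0256,"tz": 0,"ax": 0,"ay": 0,"az": 0,"jaw": -1}
    - {"tx": 0.0056,"ty": -0.0256,"tz": 0,"ax": 0,"ay": 0,"az": 0,"jaw": -1}
    - {"tx": 0.0056,"ty": -0.0256,"tz": 0,"ax": 0,"ay": 0,"az": 0,"jaw": -1}
    - {"tx": 0,"ty": 0,"tz": 0,"ax": 0,"ay": 0,"az": 0,"jaw": -1}
    - {"tx": 0,"ty": 0,"tz": 0,"ax": 0,"ay": 0,"az": 0,"jaw": -1}

```text
time_s: 12.83
tool_pos: [0.5602, -0.0514, 0.2809]
eef_rot: [[0.144, 0.99, 0.001], [0.99, -0.144, 0.0], [0.0, 0.001, -1.0]]
contact_force: [0.4, -0.5, -3.1]
grip_width: 0.0253
```

```bash
cat >> h.py <<'E'
def pot(f=None,c0=(.63,-.135)):
    s=r.sense(); print('tcp',s['tool_pos'].round(4))
    for n in('wrist','top'):
        im,d,ci=snap(n,f and n+f); q=cloud(ci,d).reshape(-1,3)
        k=q[(np.hypot(q[:,0]-c0[0],q[:,1]-c0[1])<.09)&(q[:,2]>.056)&(q[:,2]<.064)&(q[:,0]>.577)]
        if len(k)<9: continue
        m=np.median(k[:,:2],0); k=k[np.hypot(*(k[:,:2]-m).T)<.045]
        print(n,'pot top',len(k),*[np.round(x,4) for x in cv2.minEnclosingCircle(k[:,:2].astype(np.float32))])
        e=cv2.fitEllipse(cv2.convexHull(k[:,:2].astype(np.float32)*1000)); print(np.round(e[0],1),np.round(e[1],1))
E
python3 -c "
from h import *
pot('_pot.png')"
```

```text
tcp [ 0.5602 -0.0514  0.2809]
wrist pot top 2676 [ 0.6341 -0.14  ] 0.0365
[ 633.7 -139.7] [69.9 72.1]
```

View pics/wrist_pot.png

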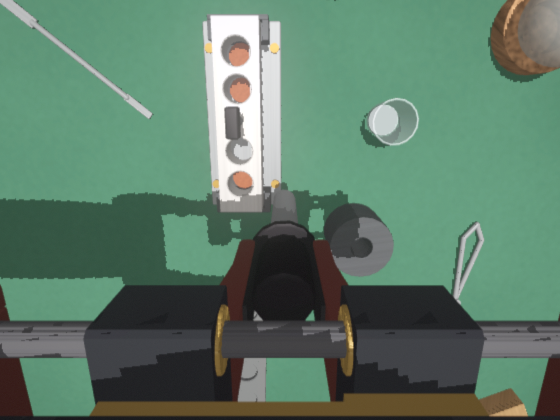

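The pot hasn't moved: its centre is at (0.634,-0.140), px (361,247). All three pellets sit deep in the bores. I'll check their heights before putting the drift away.

```bash
python3 - <<'E'
from h import *
im,d,ci=snap('wrist'); P=cloud(ci,d); h,s,v=cv2.split(cv2.cvtColor(im,cv2.COLOR_RGB2HSV))
red=((h<12)|(h>170))&(s>110)&(v>40)
for u,w in((238,54),(238,91),(241,182)):
    k=np.zeros_like(red); k[w-14:w+15,u-14:u+15]=1; k&=red; print(k.sum(),np.percentile(P[k][:,2],[10,50,90]).round(4))
rod()
E
```

```text
101 [0.0267 0.0275 0.0284]
45 [0.0265 0.0275 0.0283]
210 [0.0265 0.0274 0.0287]
tcp [ 0.5601 -0.0494  0.2808] [-1.   0.5 -2.7]
wrist 680 [ 0.5516 -0.0486  0.1451] [ 0.5684 -0.0392  0.2207]
side 271 [ 0.5525 -0.0602  0.1442] [ 0.5704 -0.0438  0.2208]
```

All three pellet tops are at z 0.0275, so they are on the deck. Returning the drift.

>>> jog_arm:
  targets:
    - {"tx": 0.0148,"ty": -0.0181,"tz": 0,"ax": 0,"ay": 0,"az": 0,"jaw": -1}
    - {"tx": 0.0148,"ty": -0.0181,"tz": 0,"ax": 0,"ay": 0,"az": 0,"jaw": -1}
    - {"tx": 0.0148,"ty": -0.0181,"tz": 0,"ax": 0,"ay": 0,"az": 0,"jaw": -1}
    - {"tx": 0.0148,"ty": -0.0181,"tz": 0,"ax": 0,"ay": 0,"az": 0,"jaw": -1}
    - {"tx": 0.0148,"ty": -0.0181,"tz": 0,"ax": 0,"ay": 0,"az": 0,"jaw": -1}
    - {"tx": 0,"ty": 0,"tz": -0.02,"ax": 0,"ay": 0,"az": 0,"jaw": -1}
    - {"tx": 0,"ty": 0,"tz": -0.02,"ax": 0,"ay": 0,"az": 0,"jaw": -1}
    - {"tx": 0,"ty": 0,"tz": -0.02,"ax": 0,"ay": 0,"az": 0,"jaw": -1}
    - {"tx": 0,"ty": 0,"tz": -0.01,"ax": 0,"ay": 0,"az": 0,"jaw": -1}
    - {"tx": 0,"ty": 0,"tz": 0,"ax": 0,"ay": 0,"az": 0,"jaw": -1}
    - {"tx": 0,"ty": 0,"tz": 0,"ax": 0,"ay": 0,"az": 0,"jaw": -1}

```text
time_s: 14.0
tool_pos: [0.6339, -0.1401, 0.2101]
eef_rot: [[0.141, 0.99, -0.001], [0.99, -0.141, 0.0], [0.0, -0.001, -1.0]]
contact_force: [-0.1, 0.4, -1.9]
grip_width: 0.0254
```

```bash
python3 -c "
from h import *
rod();pot()"
```

```text
tcp [ 0.6339 -0.1401  0.2101] [-0.1  0.4 -1.9]
wrist 681 [ 0.6254 -0.1394  0.0745] [ 0.6421 -0.1299  0.1501]
side 241 [ 0.6267 -0.1505  0.074 ] [ 0.6445 -0.1357  0.1497]
tcp [ 0.6345 -0.1405  0.2122]
wrist pot top 3873 [ 0.6335 -0.1404] 0.036
[ 633.5 -140. ] [70.9 71.3]
top pot top 107 [ 0.6216 -0.1442] 0.0311
[ 626.3 -145.2] [48.5 66.1]
```

>>> jog_arm:
  targets:
    - {"tx": 0,"ty": -0.001,"tz": 0,"ax": 0,"ay": 0,"az": 0,"jaw": -1}
    - {"tx": 0,"ty": 0,"tz": -0.008,"ax": 0,"ay": 0,"az": 0,"jaw": -1}
    - {"tx": 0,"ty": 0,"tz": -0.008,"ax": 0,"ay": 0,"az": 0,"jaw": -1}
    - {"tx": 0,"ty": 0,"tz": -0.006,"ax": 0,"ay": 0,"az": 0,"jaw": -1}
    - {"tx": 0,"ty": 0,"tz": 0,"ax": 0,"ay": 0,"az": 0,"jaw": -1}

```text
time_s: 14.62
tool_pos: [0.6332, -0.1416, 0.185]
eef_rot: [[0.142, 0.99, -0.004], [0.99, -0.142, 0.001], [0.001, -0.004, -1.0]]
contact_force: [-0.2, -0.5, -3.1]
grip_width: 0.0252
```

In the hole with no contact; continuing down.

>>> jog_arm:
  targets:
    - {"tx": 0,"ty": 0,"tz": -0.009,"ax": 0,"ay": 0,"az": 0,"jaw": -1}
    - {"tx": 0,"ty": 0,"tz": -0.009,"ax": 0,"ay": 0,"az": 0,"jaw": -1}
    - {"tx": 0,"ty": 0,"tz": -0.009,"ax": 0,"ay": 0,"az": 0,"jaw": -1}
    - {"tx": 0,"ty": 0,"tz": -0.009,"ax": 0,"ay": 0,"az": 0,"jaw": -1}
    - {"tx": 0,"ty": 0,"tz": -0.004,"ax": 0,"ay": 0,"az": 0,"jaw": -1}
    - {"tx": 0,"ty": 0,"tz": 0,"ax": 0,"ay": 0,"az": 0,"jaw": -1}

```text
time_s: 15.12
tool_pos: [0.6334, -0.1416, 0.1459]
eef_rot: [[0.142, 0.99, -0.003], [0.99, -0.142, 0.001], [0.0, -0.003, -1.0]]
contact_force: [-0.8, -0.6, -3.0]
grip_width: 0.0252
```

>>> jog_arm:
  targets:
    - {"tx": 0,"ty": 0,"tz": -0.0008,"ax": 0,"ay": 0,"az": 0,"jaw": -1}
    - {"tx": 0,"ty": 0,"tz": 0,"ax": 0,"ay": 0,"az": 0,"jaw": 1}
    - {"tx": 0,"ty": 0,"tz": 0,"ax": 0,"ay": 0,"az": 0,"jaw": 1}
    - {"tx": 0,"ty": 0,"tz": 0,"ax": 0,"ay": 0,"az": 0,"jaw": 1}
    - {"tx": 0,"ty": 0,"tz": 0,"ax": 0,"ay": 0,"az": 0,"jaw": 1}
    - {"tx": 0,"ty": 0,"tz": 0,"ax": 0,"ay": 0,"az": 0,"jaw": 1}
    - {"tx": 0,"ty": 0,"tz": 0,"ax": 0,"ay": 0,"az": 0,"jaw": 1}
    - {"tx": 0,"ty": 0,"tz": 0,"ax": 0,"ay": 0,"az": 0,"jaw": 1}
    - {"tx": 0,"ty": 0,"tz": 0.015,"ax": 0,"ay": 0,"az": 0,"jaw": 1}
    - {"tx": 0,"ty": 0,"tz": 0.025,"ax": 0,"ay": 0,"az": 0,"jaw": 1}
    - {"tx": 0,"ty": 0,"tz": 0.025,"ax": 0,"ay": 0,"az": 0,"jaw": 1}
    - {"tx": 0,"ty": 0,"tz": 0.025,"ax": 0,"ay": 0,"az": 0,"jaw": 1}
    - {"tx": 0,"ty": 0,"tz": 0.025,"ax": 0,"ay": 0,"az": 0,"jaw": 1}
    - {"tx": 0,"ty": 0,"tz": 0.025,"ax": 0,"ay": 0,"az": 0,"jaw": 1}

```text
time_s: 16.28
tool_pos: [0.6339, -0.1417, 0.2886]
eef_rot: [[0.142, 0.99, 0.0], [0.99, -0.142, -0.0], [-0.0, 0.0, -1.0]]
contact_force: [0.7, -0.4, 0.7]
grip_width: 0.0878
```

>>> jog_arm:
  targets:
    - {"tx": -0.0158,"ty": 0.0224,"tz": 0,"ax": 0,"ay": 0,"az": 0,"jaw": 0}
    - {"tx": -0.0158,"ty": 0.0224,"tz": 0,"ax": 0,"ay": 0,"az": 0,"jaw": 0}
    - {"tx": -0.0158,"ty": 0.0224,"tz": 0,"ax": 0,"ay": 0,"az": 0,"jaw": 0}
    - {"tx": -0.0158,"ty": 0.0224,"tz": 0,"ax": 0,"ay": 0,"az": 0,"jaw": 0}
    - {"tx": -0.0158,"ty": 0.0224,"tz": 0,"ax": 0,"ay": 0,"az": 0,"jaw": 0}
    - {"tx": -0.0158,"ty": 0.0224,"tz": 0,"ax": 0,"ay": 0,"az": 0,"jaw": 0}
    - {"tx": -0.0158,"ty": 0.0224,"tz": 0,"ax": 0,"ay": 0,"az": 0,"jaw": 0}
    - {"tx": 0,"ty": 0,"tz": 0,"ax": 0,"ay": 0,"az": 0,"jaw": 0}
    - {"tx": 0,"ty": 0,"tz": 0,"ax": 0,"ay": 0,"az": 0,"jaw": 0}

```text
time_s: 17.03
tool_pos: [0.5231, 0.0159, 0.288]
eef_rot: [[0.14, 0.99, 0.002], [0.99, -0.14, -0.0], [0.0, 0.002, -1.0]]
contact_force: [-0.2, -0.1, 1.2]
grip_width: 0.0438
```

```bash
python3 - <<'E'
from h import *
drift()
im,d,ci=snap('side'); q=cloud(ci,d).reshape(-1,3)
for zl,zh in((.115,.165),(.07,.115)):
    k=q[(np.hypot(q[:,0]-.634,q[:,1]+.14)<.03)&(q[:,2]>zl)&(q[:,2]<zh)]; print(zl,len(k),k.min(0).round(4),k.max(0).round(4))
E
```

```text
tcp [0.5231 0.0159 0.288 ] jaw deg -8.0
pot 887 z 0.0591 circ [ 0.6008 -0.0893] 0.0791 med [ 0.635  -0.1177]
0.115 400 [ 0.618  -0.1596  0.1151] [ 0.6533 -0.1277  0.1648]
0.07 109 [ 0.6206 -0.1575  0.0702] [ 0.649  -0.1364  0.1148]
```

>>> jog_arm:
  targets:
    - {"tx": 0,"ty": -0.0005,"tz": -0.025,"ax": 0,"ay": 0,"az": 0,"jaw": 0}
    - {"tx": 0,"ty": 0,"tz": -0.025,"ax": 0,"ay": 0,"az": 0,"jaw": 0}
    - {"tx": 0,"ty": 0,"tz": -0.025,"ax": 0,"ay": 0,"az": 0,"jaw": 0}
    - {"tx": 0,"ty": 0,"tz": -0.025,"ax": 0,"ay": 0,"az": 0,"jaw": 0}
    - {"tx": 0,"ty": 0,"tz": -0.025,"ax": 0,"ay": 0,"az": 0,"jaw": 0}
    - {"tx": 0,"ty": 0,"tz": -0.025,"ax": 0,"ay": 0,"az": 0,"jaw": 0}
    - {"tx": 0,"ty": 0,"tz": -0.02,"ax": 0,"ay": 0,"az": 0,"jaw": 0}
    - {"tx": 0,"ty": 0,"tz": -0.013,"ax": 0,"ay": 0,"az": 0,"jaw": 0}
    - {"tx": 0,"ty": 0,"tz": 0,"ax": 0,"ay": 0,"az": 0,"jaw": 0}
    - {"tx": 0,"ty": 0,"tz": 0,"ax": 0,"ay": 0,"az": 0,"jaw": -1}
    - {"tx": 0,"ty": 0,"tz": 0,"ax": 0,"ay": 0,"az": 0,"jaw": -1}
    - {"tx": 0,"ty": 0,"tz": 0,"ax": 0,"ay": 0,"az": 0,"jaw": -1}
    - {"tx": 0,"ty": 0,"tz": 0,"ax": 0,"ay": 0,"az": 0,"jaw": -1}
    - {"tx": 0,"ty": 0,"tz": 0,"ax": 0,"ay": 0,"az": 0,"jaw": -1}
    - {"tx": 0,"ty": 0,"tz": 0,"ax": 0,"ay": 0,"az": 0,"jaw": -1}
    - {"tx": 0,"ty": 0,"tz": 0,"ax": 0,"ay": 0,"az": 0,"jaw": -1}
  force: 55

```text
time_s: 18.47
tool_pos: [0.5241, 0.0145, 0.1053]
eef_rot: [[0.142, 0.99, 0.002], [0.99, -0.142, -0.0], [0.0, 0.002, -1.0]]
contact_force: [1.7, 0.3, 3.9]
grip_width: 0.0115
```

Bar gripped at 11.5 mm. I'll lift straight up and slowly.

>>> jog_arm:
  targets:
    - {"tx": 0,"ty": 0,"tz": 0.004,"ax": 0,"ay": 0,"az": 0,"jaw": -1}
    - {"tx": 0,"ty": 0,"tz": 0.006,"ax": 0,"ay": 0,"az": 0,"jaw": -1}
    - {"tx": 0,"ty": 0,"tz": 0.01,"ax": 0,"ay": 0,"az": 0,"jaw": -1}
    - {"tx": 0,"ty": 0,"tz": 0.015,"ax": 0,"ay": 0,"az": 0,"jaw": -1}
    - {"tx": 0,"ty": 0,"tz": 0.015,"ax": 0,"ay": 0,"az": 0,"jaw": -1}
    - {"tx": 0,"ty": 0,"tz": 0.015,"ax": 0,"ay": 0,"az": 0,"jaw": -1}
    - {"tx": 0,"ty": 0,"tz": 0.015,"ax": 0,"ay": 0,"az": 0,"jaw": -1}
    - {"tx": 0,"ty": 0,"tz": 0,"ax": 0,"ay": 0,"az": 0,"jaw": -1}

```text
time_s: 19.13
tool_pos: [0.5244, 0.0146, 0.1881]
eef_rot: [[0.142, 0.99, 0.005], [0.99, -0.142, -0.0], [0.001, 0.005, -1.0]]
contact_force: [0.3, 0.1, -4.7]
grip_width: 0.0114
```

```bash
python3 - <<'E'
from h import *
s=r.sense();print(s['tool_pos'].round(4),s['contact_force'].round(1),s['grip_width'])
im,d,ci=snap('side','lift.png')
E
```

```text
[0.5244 0.0146 0.1881] [ 0.3  0.1 -4.7] 0.011416809773338248
```

View pics/lift.png

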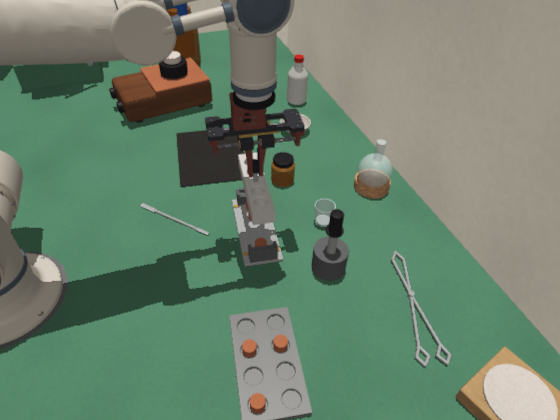

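The block hangs level at px (258,195). The drift stands in its pot. Carrying the block to the mat.

>>> jog_arm:
  targets:
    - {"tx": -0.001,"ty": 0.01,"tz": 0,"ax": 0,"ay": 0,"az": 0,"jaw": -1}
    - {"tx": -0.002,"ty": 0.02,"tz": 0,"ax": 0,"ay": 0,"az": 0,"jaw": -1}
    - {"tx": -0.002,"ty": 0.022,"tz": 0,"ax": 0,"ay": 0,"az": 0,"jaw": -1}
    - {"tx": -0.002,"ty": 0.022,"tz": 0,"ax": 0,"ay": 0,"az": 0,"jaw": -1}
    - {"tx": -0.002,"ty": 0.022,"tz": 0,"ax": 0,"ay": 0,"az": 0,"jaw": -1}
    - {"tx": -0.002,"ty": 0.022,"tz": 0,"ax": 0,"ay": 0,"az": 0,"jaw": -1}
    - {"tx": -0.002,"ty": 0.022,"tz": 0,"ax": 0,"ay": 0,"az": 0,"jaw": -1}
    - {"tx": -0.002,"ty": 0.022,"tz": 0,"ax": 0,"ay": 0,"az": 0,"jaw": -1}
    - {"tx": -0.002,"ty": 0.022,"tz": 0,"ax": 0,"ay": 0,"az": 0,"jaw": -1}
    - {"tx": -0.002,"ty": 0.022,"tz": 0,"ax": 0,"ay": 0,"az": 0,"jaw": -1}
    - {"tx": -0.002,"ty": 0.022,"tz": 0,"ax": 0,"ay": 0,"az": 0,"jaw": -1}
    - {"tx": -0.002,"ty": 0.022,"tz": 0,"ax": 0,"ay": 0,"az": 0,"jaw": -1}
    - {"tx": -0.002,"ty": 0.022,"tz": 0,"ax": 0,"ay": 0,"az": 0,"jaw": -1}
    - {"tx": -0.002,"ty": 0.022,"tz": 0,"ax": 0,"ay": 0,"az": 0,"jaw": -1}
    - {"tx": -0.001,"ty": 0.01,"tz": 0,"ax": 0,"ay": 0,"az": 0,"jaw": -1}
    - {"tx": 0,"ty": 0,"tz": 0,"ax": 0,"ay": 0,"az": 0,"jaw": -1}

```text
time_s: 20.52
tool_pos: [0.4939, 0.3208, 0.1821]
eef_rot: [[0.139, 0.99, -0.003], [0.99, -0.139, -0.001], [-0.001, -0.003, -1.0]]
contact_force: [0.9, -0.1, -6.0]
grip_width: 0.0113
```

>>> jog_arm:
  targets:
    - {"tx": 0,"ty": 0,"tz": -0.016,"ax": 0,"ay": 0,"az": 0,"jaw": -1}
    - {"tx": 0,"ty": 0,"tz": -0.018,"ax": 0,"ay": 0,"az": 0,"jaw": -1}
    - {"tx": 0,"ty": 0,"tz": -0.018,"ax": 0,"ay": 0,"az": 0,"jaw": -1}
    - {"tx": 0,"ty": 0,"tz": -0.018,"ax": 0,"ay": 0,"az": 0,"jaw": -1}
    - {"tx": 0,"ty": 0,"tz": -0.016,"ax": 0,"ay": 0,"az": 0,"jaw": -1}
    - {"tx": 0,"ty": 0,"tz": -0.01,"ax": 0,"ay": 0,"az": 0,"jaw": -1}
    - {"tx": 0,"ty": 0,"tz": -0.006,"ax": 0,"ay": 0,"az": 0,"jaw": -1}
    - {"tx": 0,"ty": 0,"tz": -0.004,"ax": 0,"ay": 0,"az": 0,"jaw": -1}
    - {"tx": 0,"ty": 0,"tz": 0,"ax": 0,"ay": 0,"az": 0,"jaw": -1}
    - {"tx": 0,"ty": 0,"tz": 0,"ax": 0,"ay": 0,"az": 0,"jaw": -1}

```text
time_s: 21.35
tool_pos: [0.496, 0.3187, 0.0792]
eef_rot: [[0.142, 0.99, 0.001], [0.99, -0.142, 0.001], [0.001, 0.001, -1.0]]
contact_force: [0.4, -0.6, -5.6]
grip_width: 0.0113
```

>>> jog_arm:
  targets:
    - {"tx": 0,"ty": 0,"tz": -0.002,"ax": 0,"ay": 0,"az": 0,"jaw": -1}
    - {"tx": 0,"ty": 0,"tz": -0.001,"ax": 0,"ay": 0,"az": 0,"jaw": -1}
    - {"tx": 0,"ty": 0,"tz": 0,"ax": 0,"ay": 0,"az": 0,"jaw": -1}

```text
time_s: 21.6
tool_pos: [0.4963, 0.319, 0.0773]
eef_rot: [[0.142, 0.99, 0.003], [0.99, -0.142, 0.002], [0.002, 0.003, -1.0]]
contact_force: [-0.8, -1.9, 2.1]
grip_width: 0.0113
```

Contact with the mat. Releasing, then on to look at the deck.

>>> jog_arm:
  targets:
    - {"tx": 0,"ty": 0,"tz": 0,"ax": 0,"ay": 0,"az": 0,"jaw": 0}
    - {"tx": 0,"ty": 0,"tz": 0,"ax": 0,"ay": 0,"az": 0,"jaw": 0}
    - {"tx": 0,"ty": 0,"tz": 0,"ax": 0,"ay": 0,"az": 0,"jaw": 0}
    - {"tx": 0,"ty": 0,"tz": 0,"ax": 0,"ay": 0,"az": 0,"jaw": 0}
    - {"tx": 0,"ty": 0,"tz": 0,"ax": 0,"ay": 0,"az": 0,"jaw": 0}
    - {"tx": 0,"ty": 0,"tz": 0.015,"ax": 0,"ay": 0,"az": 0,"jaw": 0}
    - {"tx": 0,"ty": 0,"tz": 0.03,"ax": 0,"ay": 0,"az": 0,"jaw": 0}
    - {"tx": 0,"ty": 0,"tz": 0.03,"ax": 0,"ay": 0,"az": 0,"jaw": 0}
    - {"tx": 0,"ty": 0,"tz": 0.03,"ax": 0,"ay": 0,"az": 0,"jaw": 0}
    - {"tx": 0,"ty": 0,"tz": 0.03,"ax": 0,"ay": 0,"az": 0,"jaw": 0}
    - {"tx": 0,"ty": 0,"tz": 0.03,"ax": 0,"ay": 0,"az": 0,"jaw": 0}
    - {"tx": 0,"ty": 0,"tz": 0.03,"ax": 0,"ay": 0,"az": 0,"jaw": 0}

```text
time_s: 22.6
tool_pos: [0.4953, 0.3185, 0.2717]
eef_rot: [[0.142, 0.99, 0.0], [0.99, -0.142, 0.0], [0.0, 0.0, -1.0]]
contact_force: [0.3, -0.1, 0.4]
grip_width: 0.0438
```

>>> jog_arm:
  targets:
    - {"tx": 0.0025,"ty": -0.03,"tz": 0,"ax": 0,"ay": 0,"az": 0,"jaw": 0}
    - {"tx": 0.0025,"ty": -0.03,"tz": 0,"ax": 0,"ay": 0,"az": 0,"jaw": 0}
    - {"tx": 0.0025,"ty": -0.03,"tz": 0,"ax": 0,"ay": 0,"az": 0,"jaw": 0}
    - {"tx": 0.0025,"ty": -0.03,"tz": 0,"ax": 0,"ay": 0,"az": 0,"jaw": 0}
    - {"tx": 0.0025,"ty": -0.03,"tz": 0,"ax": 0,"ay": 0,"az": 0,"jaw": 0}
    - {"tx": 0.0025,"ty": -0.03,"tz": 0,"ax": 0,"ay": 0,"az": 0,"jaw": 0}
    - {"tx": 0.0025,"ty": -0.03,"tz": 0,"ax": 0,"ay": 0,"az": 0,"jaw": 0}
    - {"tx": 0.0025,"ty": -0.03,"tz": 0,"ax": 0,"ay": 0,"az": 0,"jaw": 0}
    - {"tx": 0.0025,"ty": -0.03,"tz": 0,"ax": 0,"ay": 0,"az": 0,"jaw": 0}
    - {"tx": 0.0025,"ty": -0.03,"tz": 0,"ax": 0,"ay": 0,"az": 0,"jaw": 0}
    - {"tx": 0,"ty": 0,"tz": 0,"ax": 0,"ay": 0,"az": 0,"jaw": 0}
    - {"tx": 0,"ty": 0,"tz": 0,"ax": 0,"ay": 0,"az": 0,"jaw": 0}

```text
time_s: 23.6
tool_pos: [0.5205, 0.0174, 0.2702]
eef_rot: [[0.145, 0.989, -0.0], [0.989, -0.145, 0.0], [0.0, -0.0, -1.0]]
contact_force: [0.1, 1.0, 0.8]
grip_width: 0.044
```

```bash
cat >> h.py <<'E'
def reds(f=None,vmax=420):
    s=r.sense(); im,d,ci=snap('wrist',f); P=cloud(ci,d); h,sa,v=cv2.split(cv2.cvtColor(im,cv2.COLOR_RGB2HSV))
    print('tcp',s['tool_pos'].round(4),s['grip_width'].round(4))
    m=((((h<12)|(h>170))&(sa>120)&(v>60))&(P[...,2]>.02)&(P[...,2]<.034)).astype(np.uint8)
    m=cv2.morphologyEx(m,cv2.MORPH_OPEN,np.ones((3,3)))
    for c in cv2.findContours(m,0,2)[0]:
        if cv2.contourArea(c)<60: continue
        k=np.zeros_like(m); cv2.drawContours(k,[c],-1,1,-1); q=P[k>0]; z=np.percentile(q[:,2],60)
        q=q[q[:,2]>z-.004][:,:2].astype(np.float32)   # top face only
        c0,R=cv2.minEnclosingCircle(q); print('px',c.reshape(-1,2).mean(0).round(),'z',z.round(4),np.round(c0,4),'R',round(R,4),'med',np.median(q,0).round(4))
    return im,d,ci,P
E
python3 - <<'E'
from h import *
im,d,ci,P=reds('deck.png')
im,d,c=snap('top'); q=cloud(c,d).reshape(-1,3); k=q[(abs(q[:,0]-.496)<.08)&(abs(q[:,1]-.318)<.12)&(q[:,2]>.028)&(q[:,2]<.044)]
print('block top z',np.percentile(k[:,2],[5,50,95]).round(4),cv2.minAreaRect(k[:,:2].astype(np.float32)*1000))
E
```

```text
Traceback (most recent call last):
  File "h.py", line 46, in reds
    print('tcp',s['tool_pos'].round(4),s['grip_width'].round(4))
                                       ^^^^^^^^^^^^^^^^^^^^^
AttributeError: 'float' object has no attribute 'round'
```

View pics/deck.png

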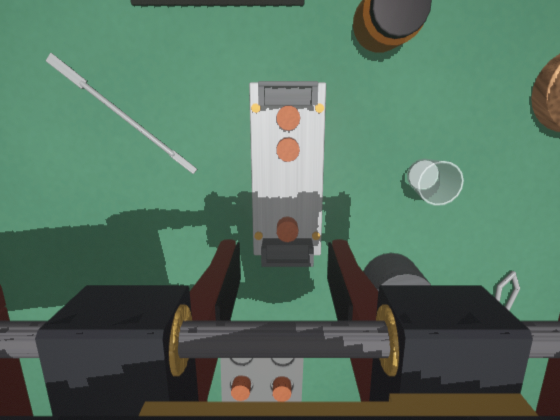

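Three pellets lie flat on the deck at px (288,119), (288,150) and (287,229). The rests at both ends of the stand are clear of them.

```bash
sed -i "s/s\['grip_width'\].round(4)/round(s['grip_width'],4)/" h.py; python3 - <<'E'
from h import *
im,d,ci,P=reds()
im,d,c=snap('top'); q=cloud(c,d).reshape(-1,3); k=q[(abs(q[:,0]-.496)<.08)&(abs(q[:,1]-.318)<.12)&(q[:,2]>.028)&(q[:,2]<.044)]
print('block top z',np.percentile(k[:,2],[5,50,95]).round(4),cv2.minAreaRect(k[:,:2].astype(np.float32)*1000))
E
```

```text
tcp [0.5205 0.0185 0.2702] 0.0439
px [280. 394.] z 0.0252 [ 0.4731 -0.2783] R 0.0133 med [ 0.4735 -0.2758]
px [240. 392.] z 0.0253 [ 0.4747 -0.0941] R 0.1953 med [ 0.4189 -0.2662]
px [287. 231.] z 0.0276 [ 0.5138 -0.048 ] R 0.0128 med [ 0.5138 -0.0476]
px [289. 150.] z 0.0277 [0.5284 0.0632] R 0.03 med [0.5274 0.0448]
px [288. 117.] z 0.0276 [0.5317 0.0796] R 0.0136 med [0.5326 0.0781]
block top z [0.0326 0.0367 0.0401] ((497.7119445800781, 319.94989013671875), (189.84396362304688, 44.015560150146484), 81.86959075927734)
```

>>> jog_arm:
  targets:
    - {"tx": -0.007,"ty": -0.027,"tz": 0,"ax": 0,"ay": 0,"az": 0,"jaw": 0}
    - {"tx": -0.007,"ty": -0.027,"tz": 0,"ax": 0,"ay": 0,"az": 0,"jaw": 0}
    - {"tx": -0.007,"ty": -0.027,"tz": 0,"ax": 0,"ay": 0,"az": 0,"jaw": 0}
    - {"tx": -0.007,"ty": -0.027,"tz": 0,"ax": 0,"ay": 0,"az": 0,"jaw": 0}
    - {"tx": -0.007,"ty": -0.027,"tz": 0,"ax": 0,"ay": 0,"az": 0,"jaw": 0}
    - {"tx": -0.007,"ty": -0.027,"tz": 0,"ax": 0,"ay": 0,"az": 0,"jaw": 0}
    - {"tx": -0.007,"ty": -0.027,"tz": 0,"ax": 0,"ay": 0,"az": 0,"jaw": 0}
    - {"tx": -0.007,"ty": -0.027,"tz": 0,"ax": 0,"ay": 0,"az": 0,"jaw": 0}
    - {"tx": -0.007,"ty": -0.027,"tz": 0,"ax": 0,"ay": 0,"az": 0,"jaw": 0}
    - {"tx": -0.007,"ty": -0.027,"tz": 0,"ax": 0,"ay": 0,"az": 0,"jaw": 0}
    - {"tx": 0,"ty": 0,"tz": 0,"ax": 0,"ay": 0,"az": 0,"jaw": 0}
    - {"tx": 0,"ty": 0,"tz": 0,"ax": 0,"ay": 0,"az": 0,"jaw": 0}

```text
time_s: 24.75
tool_pos: [0.4507, -0.2513, 0.27]
eef_rot: [[0.142, 0.99, -0.0], [0.99, -0.142, 0.001], [0.001, -0.0, -1.0]]
contact_force: [0.3, 0.3, -0.5]
grip_width: 0.0437
```

```bash
python3 - <<'E'
from h import *
im,d,ci,P=reds('tray.png')
v,s=cv2.split(cv2.cvtColor(im,cv2.COLOR_RGB2HSV))[2::-1][:2]
m=(P[...,2]>.009)&(P[...,2]<.016)&(abs(P[...,0]-.445)<.09)&(abs(P[...,1]+.297)<.13)
m=cv2.morphologyEx(m.astype(np.uint8),cv2.MORPH_OPEN,np.ones((3,3)))
q=P[m>0][:,:2].astype(np.float32)*1000; print(len(q),cv2.minAreaRect(q))
E
```

```text
tcp [ 0.4507 -0.2513  0.27  ] 0.0437
px [257. 271.] z 0.0255 [ 0.4292 -0.2758] R 0.104 med [ 0.4021 -0.3619]
px [306. 195.] z 0.0256 [ 0.4669 -0.2333] R 0.057 med [ 0.4731 -0.2771]
px [260. 195.] z 0.0256 [ 0.4183 -0.2685] R 0.0126 med [ 0.4183 -0.2681]
10567 ((441.50262451171875, -297.63482666015625), (198.82281494140625, 112.19841003417969), 80.28831481933594)
```

View pics/tray.png

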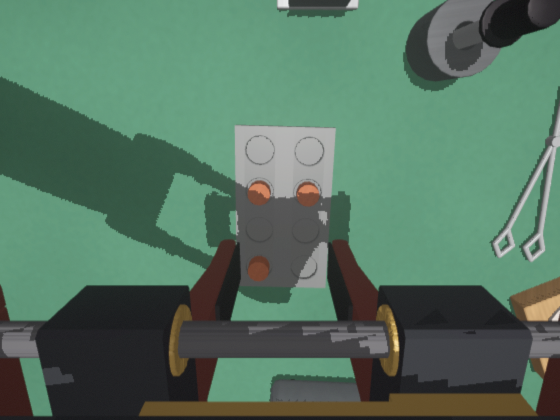

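Tray centre (0.4415,-0.2976), long axis 80.3°, fitted size 198.8 x 112.2 mm, which agrees with the given size. The finished pellets occupy (±28,+24) and (-28,-72). Free pockets I'll use: (-28,+72) at (0.4260,-0.2219), (+28,+72) at (0.4812,-0.2313) and (+28,-24) at (0.4651,-0.3260). Picking the first pellet at (0.5138,-0.0480).

>>> jog_arm:
  targets:
    - {"tx": 0.0079,"ty": 0.0254,"tz": 0,"ax": 0,"ay": 0,"az": 0,"jaw": 0}
    - {"tx": 0.0079,"ty": 0.0254,"tz": 0,"ax": 0,"ay": 0,"az": 0,"jaw": 0}
    - {"tx": 0.0079,"ty": 0.0254,"tz": 0,"ax": 0,"ay": 0,"az": 0,"jaw": 0}
    - {"tx": 0.0079,"ty": 0.0254,"tz": 0,"ax": 0,"ay": 0,"az": 0,"jaw": 0}
    - {"tx": 0.0079,"ty": 0.0254,"tz": 0,"ax": 0,"ay": 0,"az": 0,"jaw": 0}
    - {"tx": 0.0079,"ty": 0.0254,"tz": 0,"ax": 0,"ay": 0,"az": 0,"jaw": 0}
    - {"tx": 0.0079,"ty": 0.0254,"tz": 0,"ax": 0,"ay": 0,"az": 0,"jaw": 0}
    - {"tx": 0.0079,"ty": 0.0254,"tz": 0,"ax": 0,"ay": 0,"az": 0,"jaw": 0}
    - {"tx": 0,"ty": 0,"tz": -0.03,"ax": 0,"ay": 0,"az": 0,"jaw": 0}
    - {"tx": 0,"ty": 0,"tz": -0.03,"ax": 0,"ay": 0,"az": 0,"jaw": 0}
    - {"tx": 0,"ty": 0,"tz": -0.03,"ax": 0,"ay": 0,"az": 0,"jaw": 0}
    - {"tx": 0,"ty": 0,"tz": -0.03,"ax": 0,"ay": 0,"az": 0,"jaw": 0}
    - {"tx": 0,"ty": 0,"tz": -0.03,"ax": 0,"ay": 0,"az": 0,"jaw": 0}
    - {"tx": 0,"ty": 0,"tz": -0.03,"ax": 0,"ay": 0,"az": 0,"jaw": 0}
    - {"tx": 0,"ty": 0,"tz": -0.015,"ax": 0,"ay": 0,"az": 0,"jaw": 0}
    - {"tx": 0,"ty": 0,"tz": 0,"ax": 0,"ay": 0,"az": 0,"jaw": 0}
    - {"tx": 0,"ty": 0,"tz": 0,"ax": 0,"ay": 0,"az": 0,"jaw": 0}
  force: 20

```text
time_s: 26.22
tool_pos: [0.5132, -0.0466, 0.0749]
eef_rot: [[0.139, 0.99, -0.001], [0.99, -0.139, 0.001], [0.0, -0.002, -1.0]]
contact_force: [0.0, 0.5, 0.7]
grip_width: 0.0438
```

>>> jog_arm:
  targets:
    - {"tx": 0.0005,"ty": -0.0012,"tz": -0.02,"ax": 0,"ay": 0,"az": 0,"jaw": 0}
    - {"tx": 0,"ty": 0,"tz": -0.014,"ax": 0,"ay": 0,"az": 0,"jaw": 0}
    - {"tx": 0,"ty": 0,"tz": -0.005,"ax": 0,"ay": 0,"az": 0,"jaw": 0}
    - {"tx": 0,"ty": 0,"tz": 0,"ax": 0,"ay": 0,"az": 0,"jaw": 0}
    - {"tx": 0,"ty": 0,"tz": 0,"ax": 0,"ay": 0,"az": 0,"jaw": -1}
    - {"tx": 0,"ty": 0,"tz": 0,"ax": 0,"ay": 0,"az": 0,"jaw": -1}
    - {"tx": 0,"ty": 0,"tz": 0,"ax": 0,"ay": 0,"az": 0,"jaw": -1}
    - {"tx": 0,"ty": 0,"tz": 0,"ax": 0,"ay": 0,"az": 0,"jaw": -1}
    - {"tx": 0,"ty": 0,"tz": 0,"ax": 0,"ay": 0,"az": 0,"jaw": -1}
    - {"tx": 0,"ty": 0,"tz": 0,"ax": 0,"ay": 0,"az": 0,"jaw": -1}

```text
time_s: 27.05
tool_pos: [0.515, -0.0495, 0.0377]
eef_rot: [[0.142, 0.99, 0.002], [0.99, -0.142, -0.0], [0.0, 0.002, -1.0]]
contact_force: [-0.8, -0.4, 5.9]
grip_width: 0.0253
```

>>> jog_arm:
  targets:
    - {"tx": 0,"ty": 0,"tz": 0.01,"ax": 0,"ay": 0,"az": 0,"jaw": -1}
    - {"tx": 0,"ty": 0,"tz": 0.02,"ax": 0,"ay": 0,"az": 0,"jaw": -1}
    - {"tx": 0,"ty": 0,"tz": 0.025,"ax": 0,"ay": 0,"az": 0,"jaw": -1}
    - {"tx": 0,"ty": 0,"tz": 0.02,"ax": 0,"ay": 0,"az": 0,"jaw": -1}
    - {"tx": -0.0111,"ty": -0.0217,"tz": 0,"ax": 0,"ay": 0,"az": 0,"jaw": -1}
    - {"tx": -0.0111,"ty": -0.0217,"tz": 0,"ax": 0,"ay": 0,"az": 0,"jaw": -1}
    - {"tx": -0.0111,"ty": -0.0217,"tz": 0,"ax": 0,"ay": 0,"az": 0,"jaw": -1}
    - {"tx": -0.0111,"ty": -0.0217,"tz": 0,"ax": 0,"ay": 0,"az": 0,"jaw": -1}
    - {"tx": -0.0111,"ty": -0.0217,"tz": 0,"ax": 0,"ay": 0,"az": 0,"jaw": -1}
    - {"tx": -0.0111,"ty": -0.0217,"tz": 0,"ax": 0,"ay": 0,"az": 0,"jaw": -1}
    - {"tx": -0.0111,"ty": -0.0217,"tz": 0,"ax": 0,"ay": 0,"az": 0,"jaw": -1}
    - {"tx": -0.0111,"ty": -0.0217,"tz": 0,"ax": 0,"ay": 0,"az": 0,"jaw": -1}
    - {"tx": 0,"ty": 0,"tz": 0,"ax": 0,"ay": 0,"az": 0,"jaw": -1}
    - {"tx": 0,"ty": 0,"tz": 0,"ax": 0,"ay": 0,"az": 0,"jaw": -1}

```text
time_s: 28.22
tool_pos: [0.4249, -0.2237, 0.1115]
eef_rot: [[0.144, 0.99, -0.0], [0.99, -0.144, 0.0], [0.0, -0.0, -1.0]]
contact_force: [-0.4, 0.3, -0.7]
grip_width: 0.0256
```

```bash
cat >> h.py <<'E'
def held():
    s=r.sense(); p=s['tool_pos']; print(p.round(4),s['contact_force'].round(1),round(s['grip_width'],4))
    for n in('side','wrist'):
        im,d,ci=snap(n); P=cloud(ci,d); h,sa,v=cv2.split(cv2.cvtColor(im,cv2.COLOR_RGB2HSV))
        m=((h<12)|(h>170))&(sa>120)&(v>40)&(np.hypot(P[...,0]-p[0],P[...,1]-p[1])<.02)&(P[...,2]<p[2]-.005)&(P[...,2]>p[2]-.04)
        q=P[m]; print(n,len(q), (q.min(0).round(4),q.max(0).round(4)) if len(q) else '')
E
python3 -c "
from h import *
held()"
```

```text
[ 0.4249 -0.2237  0.1115] [-0.4  0.3 -0.7] 0.0256
side 213 (array([ 0.4072, -0.237 ,  0.0873]), array([ 0.4395, -0.211 ,  0.1062]))
wrist 2648 (array([ 0.411 , -0.2355,  0.0831]), array([ 0.4421, -0.209 ,  0.1042]))
```

>>> jog_arm:
  targets:
    - {"tx": 0.001,"ty": 0.0003,"tz": -0.025,"ax": 0,"ay": 0,"az": 0,"jaw": -1}
    - {"tx": 0,"ty": 0,"tz": -0.025,"ax": 0,"ay": 0,"az": 0,"jaw": -1}
    - {"tx": 0,"ty": 0,"tz": -0.015,"ax": 0,"ay": 0,"az": 0,"jaw": -1}
    - {"tx": 0,"ty": 0,"tz": -0.006,"ax": 0,"ay": 0,"az": 0,"jaw": -1}
    - {"tx": 0,"ty": 0,"tz": -0.003,"ax": 0,"ay": 0,"az": 0,"jaw": -1}
    - {"tx": 0,"ty": 0,"tz": 0,"ax": 0,"ay": 0,"az": 0,"jaw": -1}
    - {"tx": 0,"ty": 0,"tz": 0,"ax": 0,"ay": 0,"az": 0,"jaw": -1}

```text
time_s: 28.9
tool_pos: [0.4271, -0.2227, 0.0384]
eef_rot: [[0.141, 0.99, 0.001], [0.99, -0.141, -0.001], [-0.001, 0.002, -1.0]]
contact_force: [0.1, 0.2, -0.2]
grip_width: 0.0255
```

>>> jog_arm:
  targets:
    - {"tx": -0.0008,"ty": 0,"tz": -0.0015,"ax": 0,"ay": 0,"az": 0,"jaw": -1}
    - {"tx": 0,"ty": 0,"tz": 0,"ax": 0,"ay": 0,"az": 0,"jaw": -1}
    - {"tx": 0,"ty": 0,"tz": 0,"ax": 0,"ay": 0,"az": 0,"jaw": -0.2}
    - {"tx": 0,"ty": 0,"tz": 0,"ax": 0,"ay": 0,"az": 0,"jaw": -0.1}
    - {"tx": 0,"ty": 0,"tz": 0,"ax": 0,"ay": 0,"az": 0,"jaw": -0.1}
    - {"tx": 0,"ty": 0,"tz": 0,"ax": 0,"ay": 0,"az": 0,"jaw": -0.1}
    - {"tx": 0,"ty": 0,"tz": 0.01,"ax": 0,"ay": 0,"az": 0,"jaw": -0.1}
    - {"tx": 0,"ty": 0,"tz": 0.025,"ax": 0,"ay": 0,"az": 0,"jaw": 0}
    - {"tx": 0,"ty": 0,"tz": 0.025,"ax": 0,"ay": 0,"az": 0,"jaw": 0}
    - {"tx": 0,"ty": 0,"tz": 0.025,"ax": 0,"ay": 0,"az": 0,"jaw": 0}
    - {"tx": 0,"ty": 0,"tz": 0.025,"ax": 0,"ay": 0,"az": 0,"jaw": 0}

```text
time_s: 29.82
tool_pos: [0.4255, -0.2227, 0.1478]
eef_rot: [[0.142, 0.99, 0.0], [0.99, -0.142, -0.0], [-0.0, 0.0, -1.0]]
contact_force: [0.7, -0.0, -0.4]
grip_width: 0.0439
```

>>> jog_arm:
  targets:
    - {"tx": 0.0102,"ty": 0.0267,"tz": 0,"ax": 0,"ay": 0,"az": 0,"jaw": 0}
    - {"tx": 0.0102,"ty": 0.0267,"tz": 0,"ax": 0,"ay": 0,"az": 0,"jaw": 0}
    - {"tx": 0.0102,"ty": 0.0267,"tz": 0,"ax": 0,"ay": 0,"az": 0,"jaw": 0}
    - {"tx": 0.0102,"ty": 0.0267,"tz": 0,"ax": 0,"ay": 0,"az": 0,"jaw": 0}
    - {"tx": 0.0102,"ty": 0.0267,"tz": 0,"ax": 0,"ay": 0,"az": 0,"jaw": 0}
    - {"tx": 0.0102,"ty": 0.0267,"tz": 0,"ax": 0,"ay": 0,"az": 0,"jaw": 0}
    - {"tx": 0.0102,"ty": 0.0267,"tz": 0,"ax": 0,"ay": 0,"az": 0,"jaw": 0}
    - {"tx": 0.0102,"ty": 0.0267,"tz": 0,"ax": 0,"ay": 0,"az": 0,"jaw": 0}
    - {"tx": 0.0102,"ty": 0.0267,"tz": 0,"ax": 0,"ay": 0,"az": 0,"jaw": 0}
    - {"tx": 0.0102,"ty": 0.0267,"tz": 0,"ax": 0,"ay": 0,"az": 0,"jaw": 0}
    - {"tx": 0,"ty": 0,"tz": -0.03,"ax": 0,"ay": 0,"az": 0,"jaw": 0}
    - {"tx": 0,"ty": 0,"tz": -0.03,"ax": 0,"ay": 0,"az": 0,"jaw": 0}
    - {"tx": 0,"ty": 0,"tz": -0.015,"ax": 0,"ay": 0,"az": 0,"jaw": 0}
    - {"tx": 0,"ty": 0,"tz": 0,"ax": 0,"ay": 0,"az": 0,"jaw": 0}
    - {"tx": 0,"ty": 0,"tz": 0,"ax": 0,"ay": 0,"az": 0,"jaw": 0}
    - {"tx": 0,"ty": 0,"tz": 0,"ax": 0,"ay": 0,"az": 0,"jaw": 0}

```text
time_s: 31.15
tool_pos: [0.5284, 0.0442, 0.0727]
eef_rot: [[0.142, 0.99, 0.002], [0.99, -0.142, 0.0], [0.0, 0.002, -1.0]]
contact_force: [0.7, -0.3, -0.5]
grip_width: 0.044
```

>>> jog_arm:
  targets:
    - {"tx": -0.0008,"ty": 0.0005,"tz": -0.02,"ax": 0,"ay": 0,"az": 0,"jaw": 0}
    - {"tx": 0,"ty": 0,"tz": -0.012,"ax": 0,"ay": 0,"az": 0,"jaw": 0}
    - {"tx": 0,"ty": 0,"tz": -0.004,"ax": 0,"ay": 0,"az": 0,"jaw": 0}
    - {"tx": 0,"ty": 0,"tz": 0,"ax": 0,"ay": 0,"az": 0,"jaw": 0}
    - {"tx": 0,"ty": 0,"tz": 0,"ax": 0,"ay": 0,"az": 0,"jaw": -1}
    - {"tx": 0,"ty": 0,"tz": 0,"ax": 0,"ay": 0,"az": 0,"jaw": -1}
    - {"tx": 0,"ty": 0,"tz": 0,"ax": 0,"ay": 0,"az": 0,"jaw": -1}
    - {"tx": 0,"ty": 0,"tz": 0,"ax": 0,"ay": 0,"az": 0,"jaw": -1}
    - {"tx": 0,"ty": 0,"tz": 0,"ax": 0,"ay": 0,"az": 0,"jaw": -1}
    - {"tx": 0,"ty": 0,"tz": 0,"ax": 0,"ay": 0,"az": 0,"jaw": -1}

```text
time_s: 31.98
tool_pos: [0.5274, 0.0447, 0.0358]
eef_rot: [[0.142, 0.99, 0.002], [0.99, -0.142, -0.0], [0.0, 0.002, -1.0]]
contact_force: [0.9, -0.3, 3.4]
grip_width: 0.0256
```

>>> jog_arm:
  targets:
    - {"tx": 0,"ty": 0,"tz": 0.01,"ax": 0,"ay": 0,"az": 0,"jaw": -1}
    - {"tx": 0,"ty": 0,"tz": 0.025,"ax": 0,"ay": 0,"az": 0,"jaw": -1}
    - {"tx": 0,"ty": 0,"tz": 0.03,"ax": 0,"ay": 0,"az": 0,"jaw": -1}
    - {"tx": 0,"ty": 0,"tz": 0.025,"ax": 0,"ay": 0,"az": 0,"jaw": -1}
    - {"tx": -0.0046,"ty": -0.0276,"tz": 0,"ax": 0,"ay": 0,"az": 0,"jaw": -1}
    - {"tx": -0.0046,"ty": -0.0276,"tz": 0,"ax": 0,"ay": 0,"az": 0,"jaw": -1}
    - {"tx": -0.0046,"ty": -0.0276,"tz": 0,"ax": 0,"ay": 0,"az": 0,"jaw": -1}
    - {"tx": -0.0046,"ty": -0.0276,"tz": 0,"ax": 0,"ay": 0,"az": 0,"jaw": -1}
    - {"tx": -0.0046,"ty": -0.0276,"tz": 0,"ax": 0,"ay": 0,"az": 0,"jaw": -1}
    - {"tx": -0.0046,"ty": -0.0276,"tz": 0,"ax": 0,"ay": 0,"az": 0,"jaw": -1}
    - {"tx": -0.0046,"ty": -0.0276,"tz": 0,"ax": 0,"ay": 0,"az": 0,"jaw": -1}
    - {"tx": -0.0046,"ty": -0.0276,"tz": 0,"ax": 0,"ay": 0,"az": 0,"jaw": -1}
    - {"tx": -0.0046,"ty": -0.0276,"tz": 0,"ax": 0,"ay": 0,"az": 0,"jaw": -1}
    - {"tx": -0.0046,"ty": -0.0276,"tz": 0,"ax": 0,"ay": 0,"az": 0,"jaw": -1}
    - {"tx": 0,"ty": 0,"tz": 0,"ax": 0,"ay": 0,"az": 0,"jaw": -1}
    - {"tx": 0,"ty": 0,"tz": 0,"ax": 0,"ay": 0,"az": 0,"jaw": -1}

```text
time_s: 33.32
tool_pos: [0.4803, -0.2321, 0.1248]
eef_rot: [[0.144, 0.99, -0.0], [0.99, -0.144, 0.001], [0.001, -0.001, -1.0]]
contact_force: [0.5, 0.2, -0.7]
grip_width: 0.0253
```

```bash
python3 -c "
from h import *
held()"
```

```text
[ 0.4803 -0.2321  0.1248] [ 0.5  0.2 -0.7] 0.0253
side 208 (array([ 0.4628, -0.2466,  0.1008]), array([ 0.4941, -0.221 ,  0.1197]))
wrist 2693 (array([ 0.4657, -0.2438,  0.0986]), array([ 0.497 , -0.218 ,  0.1191]))
```

>>> jog_arm:
  targets:
    - {"tx": 0.0005,"ty": 0.0005,"tz": -0.03,"ax": 0,"ay": 0,"az": 0,"jaw": -1}
    - {"tx": 0,"ty": 0,"tz": -0.03,"ax": 0,"ay": 0,"az": 0,"jaw": -1}
    - {"tx": 0,"ty": 0,"tz": -0.018,"ax": 0,"ay": 0,"az": 0,"jaw": -1}
    - {"tx": 0,"ty": 0,"tz": -0.007,"ax": 0,"ay": 0,"az": 0,"jaw": -1}
    - {"tx": 0,"ty": 0,"tz": -0.003,"ax": 0,"ay": 0,"az": 0,"jaw": -1}
    - {"tx": 0,"ty": 0,"tz": 0,"ax": 0,"ay": 0,"az": 0,"jaw": -1}
    - {"tx": 0,"ty": 0,"tz": 0,"ax": 0,"ay": 0,"az": 0,"jaw": -1}

```text
time_s: 34.0
tool_pos: [0.4819, -0.2304, 0.0378]
eef_rot: [[0.141, 0.99, 0.001], [0.99, -0.141, -0.0], [-0.0, 0.001, -1.0]]
contact_force: [-0.8, -0.3, 0.7]
grip_width: 0.0256
```

>>> jog_arm:
  targets:
    - {"tx": -0.0005,"ty": -0.0005,"tz": -0.002,"ax": 0,"ay": 0,"az": 0,"jaw": -1}
    - {"tx": 0,"ty": 0,"tz": 0,"ax": 0,"ay": 0,"az": 0,"jaw": -1}
    - {"tx": 0,"ty": 0,"tz": 0,"ax": 0,"ay": 0,"az": 0,"jaw": -0.2}
    - {"tx": 0,"ty": 0,"tz": 0,"ax": 0,"ay": 0,"az": 0,"jaw": -0.1}
    - {"tx": 0,"ty": 0,"tz": 0,"ax": 0,"ay": 0,"az": 0,"jaw": -0.1}
    - {"tx": 0,"ty": 0,"tz": 0,"ax": 0,"ay": 0,"az": 0,"jaw": -0.1}
    - {"tx": 0,"ty": 0,"tz": 0.01,"ax": 0,"ay": 0,"az": 0,"jaw": -0.1}
    - {"tx": 0,"ty": 0,"tz": 0.025,"ax": 0,"ay": 0,"az": 0,"jaw": 0}
    - {"tx": 0,"ty": 0,"tz": 0.025,"ax": 0,"ay": 0,"az": 0,"jaw": 0}
    - {"tx": 0,"ty": 0,"tz": 0.03,"ax": 0,"ay": 0,"az": 0,"jaw": 0}

```text
time_s: 34.83
tool_pos: [0.4801, -0.2309, 0.1252]
eef_rot: [[0.142, 0.99, -0.002], [0.99, -0.142, 0.001], [0.001, -0.002, -1.0]]
contact_force: [1.1, -0.7, -0.9]
grip_width: 0.0441
```

>>> jog_arm:
  targets:
    - {"tx": 0.0047,"ty": 0.0281,"tz": 0,"ax": 0,"ay": 0,"az": 0,"jaw": 0}
    - {"tx": 0.0047,"ty": 0.0281,"tz": 0,"ax": 0,"ay": 0,"az": 0,"jaw": 0}
    - {"tx": 0.0047,"ty": 0.0281,"tz": 0,"ax": 0,"ay": 0,"az": 0,"jaw": 0}
    - {"tx": 0.0047,"ty": 0.0281,"tz": 0,"ax": 0,"ay": 0,"az": 0,"jaw": 0}
    - {"tx": 0.0047,"ty": 0.0281,"tz": 0,"ax": 0,"ay": 0,"az": 0,"jaw": 0}
    - {"tx": 0.0047,"ty": 0.0281,"tz": 0,"ax": 0,"ay": 0,"az": 0,"jaw": 0}
    - {"tx": 0.0047,"ty": 0.0281,"tz": 0,"ax": 0,"ay": 0,"az": 0,"jaw": 0}
    - {"tx": 0.0047,"ty": 0.0281,"tz": 0,"ax": 0,"ay": 0,"az": 0,"jaw": 0}
    - {"tx": 0.0047,"ty": 0.0281,"tz": 0,"ax": 0,"ay": 0,"az": 0,"jaw": 0}
    - {"tx": 0.0047,"ty": 0.0281,"tz": 0,"ax": 0,"ay": 0,"az": 0,"jaw": 0}
    - {"tx": 0.0047,"ty": 0.0281,"tz": 0,"ax": 0,"ay": 0,"az": 0,"jaw": 0}
    - {"tx": 0,"ty": 0,"tz": -0.03,"ax": 0,"ay": 0,"az": 0,"jaw": 0}
    - {"tx": 0,"ty": 0,"tz": -0.022,"ax": 0,"ay": 0,"az": 0,"jaw": 0}
    - {"tx": 0,"ty": 0,"tz": 0,"ax": 0,"ay": 0,"az": 0,"jaw": 0}
    - {"tx": 0,"ty": 0,"tz": 0,"ax": 0,"ay": 0,"az": 0,"jaw": 0}
    - {"tx": 0,"ty": 0,"tz": 0,"ax": 0,"ay": 0,"az": 0,"jaw": 0}

```text
time_s: 36.17
tool_pos: [0.5331, 0.0777, 0.0746]
eef_rot: [[0.142, 0.99, 0.002], [0.99, -0.142, 0.0], [0.0, 0.002, -1.0]]
contact_force: [-0.5, 0.3, 0.9]
grip_width: 0.0437
```

>>> jog_arm:
  targets:
    - {"tx": -0.0008,"ty": 0.0005,"tz": -0.02,"ax": 0,"ay": 0,"az": 0,"jaw": 0}
    - {"tx": 0,"ty": 0,"tz": -0.013,"ax": 0,"ay": 0,"az": 0,"jaw": 0}
    - {"tx": 0,"ty": 0,"tz": -0.005,"ax": 0,"ay": 0,"az": 0,"jaw": 0}
    - {"tx": 0,"ty": 0,"tz": 0,"ax": 0,"ay": 0,"az": 0,"jaw": 0}
    - {"tx": 0,"ty": 0,"tz": 0,"ax": 0,"ay": 0,"az": 0,"jaw": -1}
    - {"tx": 0,"ty": 0,"tz": 0,"ax": 0,"ay": 0,"az": 0,"jaw": -1}
    - {"tx": 0,"ty": 0,"tz": 0,"ax": 0,"ay": 0,"az": 0,"jaw": -1}
    - {"tx": 0,"ty": 0,"tz": 0,"ax": 0,"ay": 0,"az": 0,"jaw": -1}
    - {"tx": 0,"ty": 0,"tz": 0,"ax": 0,"ay": 0,"az": 0,"jaw": -1}
    - {"tx": 0,"ty": 0,"tz": 0,"ax": 0,"ay": 0,"az": 0,"jaw": -1}

```text
time_s: 37.0
tool_pos: [0.5323, 0.0784, 0.0358]
eef_rot: [[0.142, 0.99, 0.002], [0.99, -0.142, 0.0], [0.0, 0.002, -1.0]]
contact_force: [-0.0, -1.0, 3.7]
grip_width: 0.0257
```

>>> jog_arm:
  targets:
    - {"tx": 0,"ty": 0,"tz": 0.01,"ax": 0,"ay": 0,"az": 0,"jaw": -1}
    - {"tx": 0,"ty": 0,"tz": 0.03,"ax": 0,"ay": 0,"az": 0,"jaw": -1}
    - {"tx": 0,"ty": 0,"tz": 0.03,"ax": 0,"ay": 0,"az": 0,"jaw": -1}
    - {"tx": 0,"ty": 0,"tz": 0.025,"ax": 0,"ay": 0,"az": 0,"jaw": -1}
    - {"tx": -0.0048,"ty": -0.0289,"tz": 0,"ax": 0,"ay": 0,"az": 0,"jaw": -1}
    - {"tx": -0.0048,"ty": -0.0289,"tz": 0,"ax": 0,"ay": 0,"az": 0,"jaw": -1}
    - {"tx": -0.0048,"ty": -0.0289,"tz": 0,"ax": 0,"ay": 0,"az": 0,"jaw": -1}
    - {"tx": -0.0048,"ty": -0.0289,"tz": 0,"ax": 0,"ay": 0,"az": 0,"jaw": -1}
    - {"tx": -0.0048,"ty": -0.0289,"tz": 0,"ax": 0,"ay": 0,"az": 0,"jaw": -1}
    - {"tx": -0.0048,"ty": -0.0289,"tz": 0,"ax": 0,"ay": 0,"az": 0,"jaw": -1}
    - {"tx": -0.0048,"ty": -0.0289,"tz": 0,"ax": 0,"ay": 0,"az": 0,"jaw": -1}
    - {"tx": -0.0048,"ty": -0.0289,"tz": 0,"ax": 0,"ay": 0,"az": 0,"jaw": -1}
    - {"tx": -0.0048,"ty": -0.0289,"tz": 0,"ax": 0,"ay": 0,"az": 0,"jaw": -1}
    - {"tx": -0.0048,"ty": -0.0289,"tz": 0,"ax": 0,"ay": 0,"az": 0,"jaw": -1}
    - {"tx": -0.0048,"ty": -0.0289,"tz": 0,"ax": 0,"ay": 0,"az": 0,"jaw": -1}
    - {"tx": -0.0048,"ty": -0.0289,"tz": 0,"ax": 0,"ay": 0,"az": 0,"jaw": -1}
    - {"tx": -0.0048,"ty": -0.0289,"tz": 0,"ax": 0,"ay": 0,"az": 0,"jaw": -1}
    - {"tx": -0.0048,"ty": -0.0289,"tz": 0,"ax": 0,"ay": 0,"az": 0,"jaw": -1}
    - {"tx": 0,"ty": 0,"tz": 0,"ax": 0,"ay": 0,"az": 0,"jaw": -1}
    - {"tx": 0,"ty": 0,"tz": 0,"ax": 0,"ay": 0,"az": 0,"jaw": -1}

```text
time_s: 38.67
tool_pos: [0.4639, -0.3272, 0.1297]
eef_rot: [[0.144, 0.99, -0.001], [0.99, -0.144, 0.001], [0.001, -0.001, -1.0]]
contact_force: [0.2, 0.4, 0.1]
grip_width: 0.0251
```

```bash
python3 -c "
from h import *
held()"
```

```text
[ 0.4639 -0.3272  0.1297] [0.2 0.4 0.1] 0.0251
side 257 (array([ 0.4459, -0.3409,  0.1035]), array([ 0.4792, -0.3159,  0.1242]))
wrist 2694 (array([ 0.4493, -0.339 ,  0.1029]), array([ 0.4794, -0.3125,  0.1241]))
```

>>> jog_arm:
  targets:
    - {"tx": 0.0005,"ty": 0,"tz": -0.03,"ax": 0,"ay": 0,"az": 0,"jaw": -1}
    - {"tx": 0,"ty": 0,"tz": -0.03,"ax": 0,"ay": 0,"az": 0,"jaw": -1}
    - {"tx": 0,"ty": 0,"tz": -0.02,"ax": 0,"ay": 0,"az": 0,"jaw": -1}
    - {"tx": 0,"ty": 0,"tz": -0.008,"ax": 0,"ay": 0,"az": 0,"jaw": -1}
    - {"tx": 0,"ty": 0,"tz": -0.003,"ax": 0,"ay": 0,"az": 0,"jaw": -1}
    - {"tx": 0,"ty": 0,"tz": 0,"ax": 0,"ay": 0,"az": 0,"jaw": -1}
    - {"tx": 0,"ty": 0,"tz": 0,"ax": 0,"ay": 0,"az": 0,"jaw": -1}

```text
time_s: 39.35
tool_pos: [0.4658, -0.3263, 0.0405]
eef_rot: [[0.141, 0.99, 0.002], [0.99, -0.141, -0.001], [-0.001, 0.002, -1.0]]
contact_force: [-0.6, -0.5, 0.7]
grip_width: 0.0257
```

>>> jog_arm:
  targets:
    - {"tx": -0.0005,"ty": 0,"tz": -0.0045,"ax": 0,"ay": 0,"az": 0,"jaw": -1}
    - {"tx": 0,"ty": 0,"tz": 0,"ax": 0,"ay": 0,"az": 0,"jaw": -1}
    - {"tx": 0,"ty": 0,"tz": 0,"ax": 0,"ay": 0,"az": 0,"jaw": -1}
    - {"tx": 0,"ty": 0,"tz": 0,"ax": 0,"ay": 0,"az": 0,"jaw": -0.2}
    - {"tx": 0,"ty": 0,"tz": 0,"ax": 0,"ay": 0,"az": 0,"jaw": -0.1}
    - {"tx": 0,"ty": 0,"tz": 0,"ax": 0,"ay": 0,"az": 0,"jaw": -0.1}
    - {"tx": 0,"ty": 0,"tz": 0,"ax": 0,"ay": 0,"az": 0,"jaw": -0.1}
    - {"tx": 0,"ty": 0,"tz": 0.01,"ax": 0,"ay": 0,"az": 0,"jaw": -0.1}
    - {"tx": 0,"ty": 0,"tz": 0.03,"ax": 0,"ay": 0,"az": 0,"jaw": 0}
    - {"tx": 0,"ty": 0,"tz": 0.03,"ax": 0,"ay": 0,"az": 0,"jaw": 0}
    - {"tx": 0,"ty": 0,"tz": 0.03,"ax": 0,"ay": 0,"az": 0,"jaw": 0}
    - {"tx": 0,"ty": 0,"tz": 0.03,"ax": 0,"ay": 0,"az": 0,"jaw": 0}
    - {"tx": 0,"ty": 0,"tz": 0.03,"ax": 0,"ay": 0,"az": 0,"jaw": 0}
    - {"tx": 0,"ty": 0,"tz": 0.03,"ax": 0,"ay": 0,"az": 0,"jaw": 0}
    - {"tx": 0,"ty": 0.03,"tz": 0.01,"ax": 0,"ay": 0,"az": 0,"jaw": 0}
    - {"tx": 0,"ty": 0.03,"tz": 0.01,"ax": 0,"ay": 0,"az": 0,"jaw": 0}
    - {"tx": 0,"ty": 0.02,"tz": 0.01,"ax": 0,"ay": 0,"az": 0,"jaw": 0}
    - {"tx": 0,"ty": 0,"tz": 0,"ax": 0,"ay": 0,"az": 0,"jaw": 0}
    - {"tx": 0,"ty": 0,"tz": 0,"ax": 0,"ay": 0,"az": 0,"jaw": 0}

```text
time_s: 40.93
tool_pos: [0.4648, -0.2459, 0.256]
eef_rot: [[0.14, 0.99, 0.002], [0.99, -0.14, -0.002], [-0.002, 0.003, -1.0]]
contact_force: [0.4, -0.3, -0.5]
grip_width: 0.0439
```

```bash
python3 - <<'E'
from h import *
reds('end_w.png'); pot()
im,d,ci=snap('side','end_s.png'); q=cloud(ci,d).reshape(-1,3)
k=q[(np.hypot(q[:,0]-.634,q[:,1]+.14)<.045)&(q[:,2]>.12)]; print('handle',len(k),k.min(0).round(4) if len(k) else '',k.max(0).round(4) if len(k) else '')
E
```

```text
tcp [ 0.4648 -0.2459  0.256 ] 0.0439
px [246. 284.] z 0.0255 [ 0.4365 -0.2731] R 0.109 med [ 0.4043 -0.3624]
px [293. 245.] z 0.0256 [ 0.4693 -0.2546] R 0.0839 med [ 0.4634 -0.3251]
px [295. 203.] z 0.0256 [ 0.4747 -0.2304] R 0.0596 med [ 0.4733 -0.2773]
px [245. 202.] z 0.0256 [ 0.4442 -0.2253] R 0.0622 med [ 0.4186 -0.2681]
px [296. 159.] z 0.0257 [ 0.4795 -0.2306] R 0.0127 med [ 0.4794 -0.2304]
px [244. 160.] z 0.0257 [ 0.4252 -0.2217] R 0.0126 med [ 0.4254 -0.2217]
tcp [ 0.4645 -0.2464  0.2548]
wrist pot top 3934 [ 0.633  -0.1406] 0.0361
[ 633.  -140.3] [71.  71.8]
top pot top 454 [ 0.6364 -0.1389] 0.0359
[ 635.7 -138.4] [68.9 70.9]
handle 198 [ 0.6207 -0.1592  0.12  ] [ 0.6519 -0.1318  0.1652]
```

View pics/end_w.png

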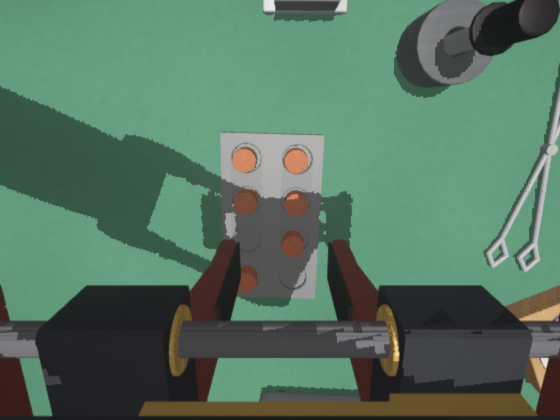

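View pics/end_s.png

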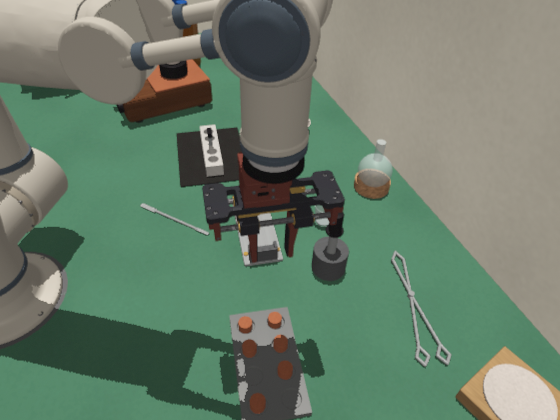

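The wrist view shows six pellets flat in pockets. The new ones are at px (244,160), (296,159) and (293,245), with their tops level with the old ones at z 0.0256. The side view shows the block flat on the mat (210,150) and the drift standing in its pot (331,245). Handing in.

```bash
python3 -c "
from h import *
print(r.job_done(), r.sense()['time_s'])"
```

```text
the job is handed in; nothing more can be done
the job is handed in; nothing more can be done
```

I completed every step of the task and handed the job in at about 41 s of robot time. No verdict was reported.

**What I did:** The block held three pellets; the bore nearer the pot beside the bar was empty. I drove all three down onto the deck with the drift and stood the drift back in its pot. I then lifted the empty block onto the mat and put the pellets in tray pockets (-28,+72), (+28,+72) and (+28,-24).

**Last checks:**
- **Pellets:** all three lie flat, with their tops at z 0.0256, the same as the finished ones. They are within about 2 mm of their pocket centres.
- **Block:** flat near the middle of the mat. The top camera read its top face at about z 0.037, against 0.036 expected.
- **Drift:** upright in the pot, with the handle top at about z 0.165. The nominal height is 0.163, which is within the camera error.
- **Pot:** it did not move during the run; its centre stayed at about (0.633, -0.140).
- **Jar, beaker and finished pellets:** the finished pellets did not move. I never touched the jar or beaker, but I did not measure them again at the end.

**Disagreements:** The top and wrist cameras differed by about 2–3 mm, so I used the wrist camera. A few of my fitted circles for the tray pellets came out wrong because finger pixels got in, so I used the medians there.

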